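Weigh out an order of door stops on the spring scale

ROBOT

A 6-joint arm with a two-finger parallel gripper is mounted at the origin on the work surface. World frame = base frame: x ahead of the robot, y to its left, z up, the work surface at z = 0. Lengths are in m, angles in degrees, forces in N, time in s.
With the tool pointing down it reaches from about 0.35 to 0.875 m from the base axis. Payload 4.2 kg.
Tool frame: the origin (TCP) lies midway between the tips of the shut fingers; the grasp point (between the pads) lies 19 mm behind it; z points along the fingers, y is the direction in which the jaws open and shut (so a half turn about z gives the same grasp; the last joint's range is limited). The gripper opens to 87 mm and grips with 3 to 60 N. Pads are 19 mm wide; open, the fingers measure 117 mm over their backs; the gripper's body (75 mm by 190 mm) begins 51 mm behind the grasp point.
Start: joints at [-54.11, 22.042, 0.453, 0, -68.411, -14.817], TCP at [0.225, -0.583, 0.223] pointing down, gripper open.
Joint ranges: [-179.83, 179.83], [-69.29, 118.12], [-61.27, 80.66], [-181.25, 117.63], [-171.15, -9.14], [-177.46, 177.46]. Speed limits (degrees/s): [159.86, 159.86, 180, 180, 180, 180].

INTERFACE

Orientations are given as a 3x3 rotation matrix whose columns are the frame's x, y, z axes.
In Python, from station import r gives the robot as it stands.
- The arm moves only by the tool servo_tool, never from a script. Its arguments are lists of equal length, an entry for each row: "slide": the shift along the world's x, y, z in units of 60 mm (1.0 is 60 mm), a list of three; "twist": the turn, a rotation vector about the world's x, y, z in units of 6 degrees (1.0 is 6 degrees), a list of three; "gripper": the closure, from 0 (fully open) to 1 (shut). In form: {"slide": [[x, y, z], ...], "twist": [[wx, wy, wz], ...], "gripper": [gripper, ...]}. A call has 1 to 12 rows; each row shifts and turns the commanded pose from where the row before left it; what a row does not reach is not made up. A row lasts 1/8 s, in which the tool goes at most 62.5 mm and 10.7 degrees, less where a joint would pass 70% of its speed; a pose out of reach is approached as far as the arm can. A call is refused whole if a number of a shift passes 1 or a number of a turn 1, either way. A call with a gripper value outside its range is refused whole. The fingers move at their own pace and stop on an object; the grip force is fixed at half the most. Time passes only in rows, so rows that do not move let the fingers close. It gives the time, the measured TCP pose, the force and the opening at its end, in the units of the state.
- r.sense(): the state, without advancing time (a new reading comes with each control period).
- r.capture(name): name is "scene" or "top" or "wrist"; returns a dict with "image" (400x640x3 uint8, blue, green, red), "intrinsics" (3x3 intrinsics, pixels), "R" (3x3) and "t" (3): a world point X has camera coordinates R X + t. Camera axes: x right, y down, z forward; pixel columns grow to the right and rows downward; lengths in m; the calibration is good to about 2 mm. A picture is of the moment at which its call begins. There is no depth.
- r.finish_job(): hands the job in, once; it reports no verdict.
The state is a dict: "time_s": time; "joints": joint angles; "joint_velocities": joint speeds; "effort": joint torques, N m; "tcp_pos": TCP position; "ee_rot": TCP orientation; "wrist_force": force on the tool from outside, world axes, zero at the start; "moment": the same for the moment, N m; "gripper_width": opening from 0.0 (shut) to 1.0 (fully open).
Only numpy, scipy, OpenCV 4.12 (cv2) and the standard library are available. Lean on these libraries where they do the work, as an engineer would, in place of code of your own. Each camera call takes 0.05 s, during which the arm holds its last target.

TASK

Check the spring scale: stand the steel check weight centred on the bare pan, let go until it settles, then put it back upright in the middle of its round rubber pad. Next set the empty white tray centred on the pan and let it settle, and with the tray staying centred there load into it every 30 mm brass door stop, standing side by side, but none of the 24 mm or 38 mm ones, which stay standing on the shelf. Let the full tray settle on the pan, then take it off and slide it with its stops under the roof of the wooden display bridge until it is fully home against the backstop; never press the pan down to its lowest stop, and do not disturb the lock body, the red drill guide or the door knob.

Things in the scene. Friction and masses are not known exactly. Their poses are not given: they have to be found in the camera images.
- pan_centre (a point): centre of the top face of the scale's round aluminium pan (160 mm diameter, 4 mm thick, flat, no rim, small blue ring and dot at the centre); moves down with the pan; 72 mm above the shelf when the pan is empty. The grey housing below is 150 x 150 mm, 34 mm tall, fixed to the shelf
- pan (a joint): how far the sprung pan is pressed down, m: about 0 empty, lowest stop 0.034 (do not go beyond 0.030); spring 250 N/m, damped; about 0.010 under the check weight, 0.005 under the empty tray, and 0.003 to 0.004 more per door stop; the pan only moves vertically, it does not tilt
- check_weight: steel check weight, 300 g, standing: cylinder 40 mm diameter and 32 mm tall, with a narrow neck and a 28 mm diameter head knob from 38 to 48 mm height; origin at the centre of its underside, z up
- pad: black round rubber pad, 60 mm diameter, 3 mm thick, fixed to the shelf: the home of the check weight; origin at the centre of its underside
- tray: white open tray, 160 mm long (its x), 64 mm wide (its y), 16 mm tall, walls and floor 4 mm thick, 150 g; origin at the centre of its underside. It can be gripped across its 64 mm width, and holds four 30 mm stops in a row along x
- bridge: fixed wooden bridge; its channel runs level along its own +x between cheeks (inner faces y = +-42 mm, 12 mm thick, from x = 0 to 176 mm, 62 mm tall); roof from x = 40 to 176 mm, underside 50, top 62 mm high; backstop face at x = 164 mm; a tray fully home has its near end at x = 4 mm. Origin on the shelf, mid mouth (front ends of the cheeks)
- lock_body: polished brass mortise lock body lying flat, 90 x 160 x 16 mm with a 200 mm long, 22 mm high face plate; leave alone; origin at the centre of its underside
- drill_guide: red plastic drill guide, 70 x 45 mm foot, 40 mm tall; leave alone; origin at the centre of its underside
- door_knob: steel door knob on a 60 mm rose, 61 mm tall; leave alone; origin at the centre of its underside
- stop1: brass cylindrical door stop, 30 mm diameter, 28 mm tall, standing, thin black rubber band near the foot; origin at the centre of its underside, z up; right size, 80 to 100 g; may be absent
- stop2: brass cylindrical door stop, 30 mm diameter, 28 mm tall, standing, thin black rubber band near the foot; origin at the centre of its underside, z up; right size, 80 to 100 g; may be absent
- stop3: brass cylindrical door stop, 30 mm diameter, 28 mm tall, standing, thin black rubber band near the foot; origin at the centre of its underside, z up; right size, 80 to 100 g; may be absent
- stop4: brass cylindrical door stop, 30 mm diameter, 28 mm tall, standing, thin black rubber band near the foot; origin at the centre of its underside, z up; right size, 80 to 100 g; may be absent
- narrow1: brass cylindrical door stop, 24 mm diameter, 28 mm tall, standing, thin black rubber band near the foot; origin at the centre of its underside, z up; wrong size, stays on the shelf
- narrow2: brass cylindrical door stop, 24 mm diameter, 28 mm tall, standing, thin black rubber band near the foot; origin at the centre of its underside, z up; wrong size, stays on the shelf
- wide1: brass cylindrical door stop, 38 mm diameter, 28 mm tall, standing, thin black rubber band near the foot; origin at the centre of its underside, z up; wrong size, stays on the shelf
Not all that is in view belongs to the job. Leave any purple look-alike of the part that bears pan_centre alone. Of the things shaped like the tray, the white one is meant.

How it is judged:
By the outcome, as a careful person would: the job done as asked, in the order asked, and still so for the second after the job is handed in, with the robot touching nothing.
Of stop1, stop2, stop3, stop4 only 2 to 4 are there at a start; the rules pass over those that are not, and their reading is None.
At some moment in a run one of stop1, stop2, stop3, stop4, check_weight may be knocked a few centimetres aside while the robot is not near it.
It also fails if it takes over 210 s, if anything falls off the work surface, if the arm or the gripper's body presses on something with over 40 N, if the wrist force passes 120 N, or if a joint passes its speed limit or range.

## Working session

There is one attempt and no reset: what is moved stays moved. The work goes in short steps, Python scripts to look and compute and a tool call to move; the robot and the scene stay as the last step left them, time stands still between calls to the robot, and variables do not carry over. Pictures are saved under pics/ and viewed, and the job is handed in when it is done.

Besides the shell and the picture viewer there is one more tool, called after "Call:" in YAML: its name, and indented under it one key for each argument. servo_tool: Moves the arm, as the interface text tells. Its arguments: {"type":"object","properties":{"slide":{"type":"array","items":{"type":"array","items":{"type":"number"}}},"twist":{"type":"array","items":{"type":"array","items":{"type":"number"}}},"gripper":{"type":"array","items":{"type":"number"}}},"required":["slide","twist","gripper"]}

```bash
ls; mkdir -p pics
python3 - <<'E'
from station import r
import cv2
s=r.sense(); print(s)
for n in ("scene","top","wrist"):
    c=r.capture(n); cv2.imwrite(f"pics/{n}0.png",c["image"]); print(n,c["intrinsics"],c["R"],c["t"])
E
```

```text
pics
{'time_s': 0.0, 'joints': array([-5.41071913e+01,  2.20923189e+01,  3.78106101e-01, -2.87988299e-02,
       -6.84104655e+01, -1.48173983e+01]), 'joint_velocities': array([-0.00505694, -0.09739231, -0.01778566, -0.13878681, -0.04938873,
       -0.05530299]), 'effort': array([ 8.61834051e-04, -3.90662134e+01,  1.87408715e+01,  4.21999991e+00,
        1.09539740e-02, -1.95947723e-04]), 'tcp_pos': array([ 0.22455124, -0.58261335,  0.22143225]), 'ee_rot': array([[-9.33174574e-01, -3.59422327e-01, -8.97101369e-04],
       [-3.59423432e-01,  9.33172357e-01,  2.03681838e-03],
       [ 1.05072196e-04,  2.22314638e-03, -9.99997523e-01]]), 'wrist_force': array([-0.28106535,  0.09389333, -0.18374402]), 'moment': array([ 0.02075526, -0.0368099 , -0.00732626]), 'gripper_width': 0.9975434216783698}
scene [[502.21519904   0.         316.69341688]
 [  0.         502.21519904 194.2639267 ]
 [  0.           0.           1.        ]] [[ 0.47283893  0.8809802  -0.01724033]
 [ 0.4618747  -0.2644645  -0.84659925]
 [-0.75039663  0.39234222 -0.53195158]] [-0.26797595 -0.16856499  1.81961239]
top [[456.32563156   0.         321.00802644]
 [  0.         456.32563156 195.04924043]
 [  0.           0.           1.        ]] [[-0.02445841 -0.99948247  0.02089448]
 [-0.99251979  0.02177676 -0.1201259 ]
 [ 0.11960872 -0.02367627 -0.99253876]] [0.03988604 0.50748285 1.30042476]
wrist [[304.77265637   0.         321.42689416]
 [  0.         304.77265637 193.9579927 ]
 [  0.           0.           1.        ]] [[-0.35948364  0.93314969  0.00178225]
 [ 0.90467875  0.34804611  0.24580533]
 [ 0.22875287  0.08997536 -0.96931758]] [ 0.62479488 -0.0296863   0.38901679]
```

View pics/top0.png

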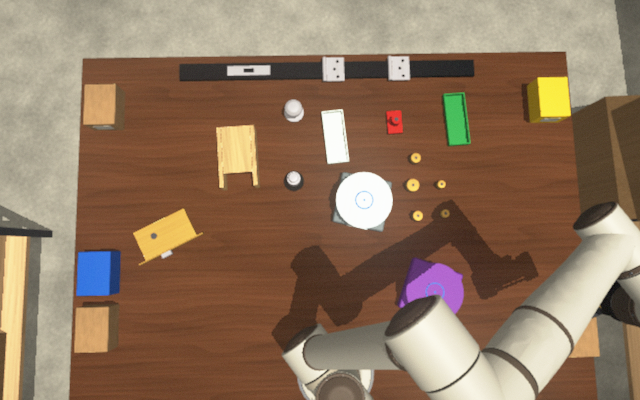

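View pics/scene0.png

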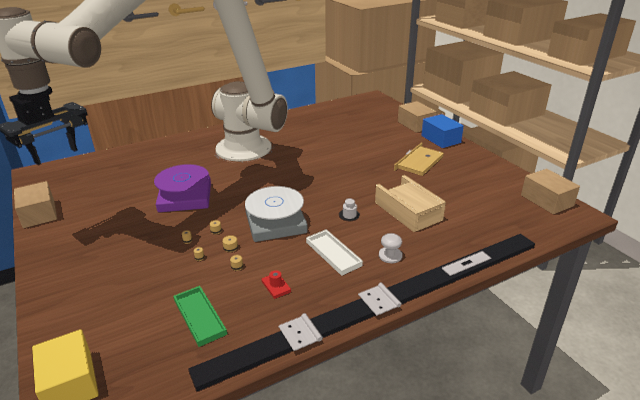

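View pics/wrist0.png

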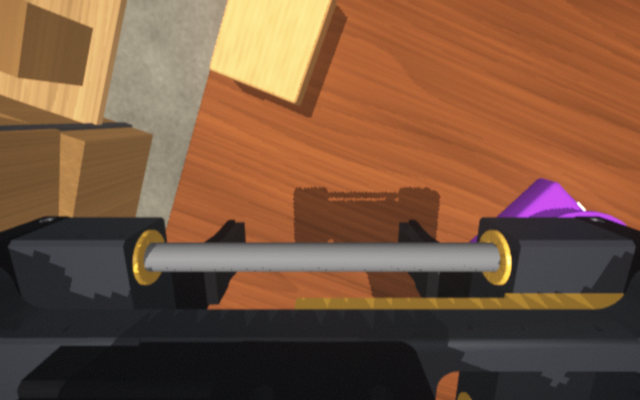

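```bash
cat > h.py <<'E'
from station import r
import cv2, numpy as np
def cap(n,name=None):
    c=r.capture(n)
    if name: cv2.imwrite(f"pics/{name}.png",c["image"])
    return c
def ray(c,u,v,z):
    d=c["R"].T@np.linalg.solve(c["intrinsics"],[u,v,1.]); o=-c["R"].T@c["t"]
    return (o+d*(z-o[2])/d[2])
def proj(c,X):
    p=c["R"]@np.array(X,float)+c["t"]; p=c["intrinsics"]@p; return p[:2]/p[2]
def crop(c,x0,y0,x1,y1,s,name):
    cv2.imwrite(f"pics/{name}.png",cv2.resize(c["image"][y0:y1,x0:x1],None,fx=s,fy=s,interpolation=cv2.INTER_CUBIC))
def rowsto(tgt,pos=None):
    p=r.sense()["tcp_pos"] if pos is None else pos
    return np.round((np.array(tgt)-p)/0.06,3)
E
python3 - <<'E'
from h import *
c=cap("top"); crop(c,380,130,480,230,6,"a_stops"); crop(c,190,90,410,240,3.6,"a_mid")
s=cap("scene"); crop(s,160,210,260,280,8,"a_sstops")
E
```

```text
(no output)
```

View pics/a_stops.png

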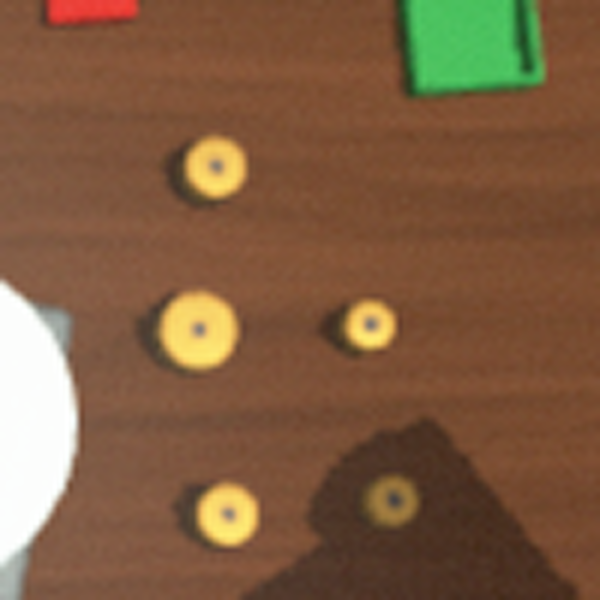

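View pics/a_mid.png

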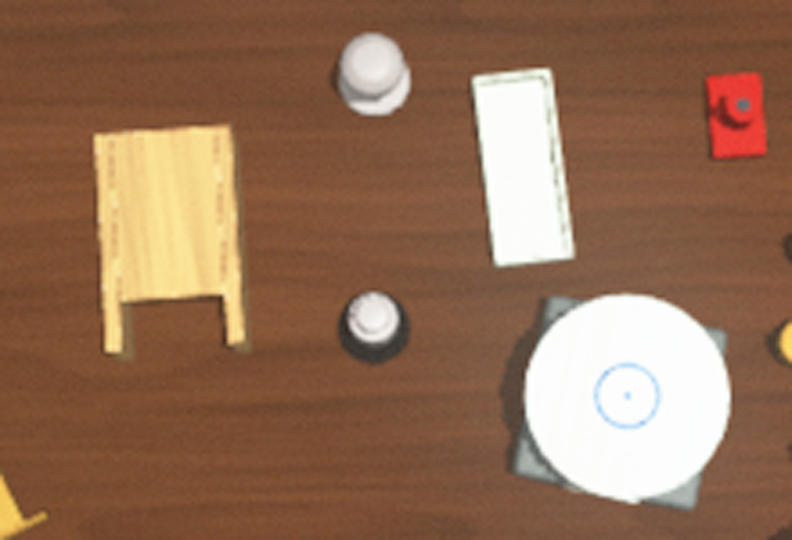

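View pics/a_sstops.png

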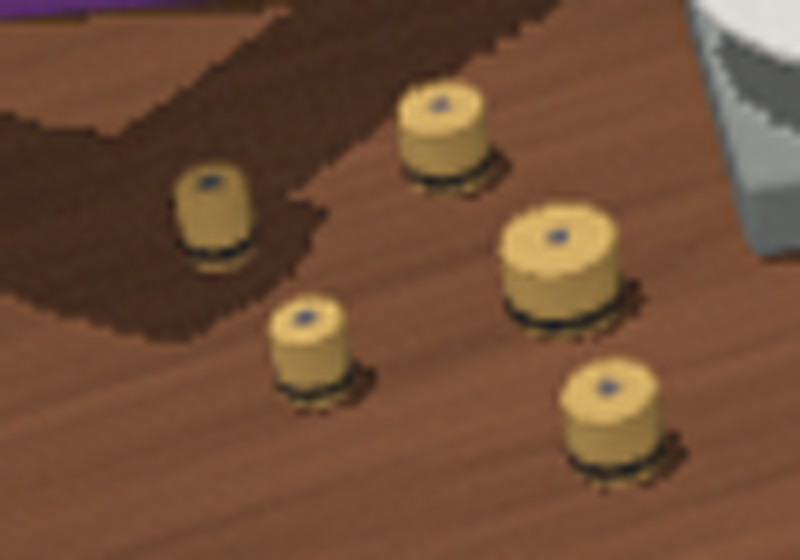

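```bash
cat > m.py <<'E'
from h import *
def blobs(mask,c,z,amin=30):
    n,l,st,ce=cv2.connectedComponentsWithStats(mask.astype(np.uint8))
    out=[]
    for i in range(1,n):
        if st[i,4]>=amin:
            cs,_=cv2.findContours((l==i).astype(np.uint8),cv2.RETR_EXTERNAL,cv2.CHAIN_APPROX_NONE)
            k=max(cs,key=len)[:,0,:]
            W=np.array([ray(c,*p,z)[:2] for p in k])
            (x,y),rad=cv2.minEnclosingCircle(W.astype(np.float32))
            out.append((st[i,4],ce[i],ray(c,*ce[i],z)[:2],np.array([x,y]),rad,W))
    return out
E
python3 - <<'E'
from m import *
np.set_printoptions(precision=4,suppress=True)
c=cap("top"); im=c["image"]; hsv=cv2.cvtColor(im,cv2.COLOR_BGR2HSV)
reg=np.zeros(im.shape[:2],bool); reg[140:230,400:460]=1
for (u,v) in [(416,158),(413,185),(441.5,184),(418,216),(445,213.5)]: print("hint",u,v)
m=reg&(hsv[...,0]>15)&(hsv[...,0]<30)&(hsv[...,1]>110)&(hsv[...,2]>95)
for b in blobs(m,c,0.028,15): print(b[0],b[1],b[2],b[3],b[4],2*np.sqrt(b[0]/np.pi)*1.28/456)
w=(hsv[...,1]<40)&(hsv[...,2]>225)
reg[:]=0; reg[100:170,310:355]=1
for b in blobs(w&reg,c,0.016,200):
    print("tray",b[:4],cv2.minAreaRect(b[5].astype(np.float32)))
reg[:]=0; reg[165:235,330:400]=1
for b in blobs(w&reg,c,0.072,200): print("pan",b[:5])
reg[:]=0; reg[168:178+20,282:305]=1
bl=(hsv[...,1]<150)&(hsv[...,2]<60)&reg
for b in blobs((hsv[...,2]<70)&reg,c,0.003,50): print("pad",b[:5])
for b in blobs((hsv[...,1]<60)&(hsv[...,2]>130)&reg,c,0.051,20): print("weight head",b[:5])
crop(c,280,165,310,195,20,"a_w"); crop(c,205,115,270,195,9,"a_br")
crop(c,340,180,390,220,12,"a_pan")
E
```

```text
hint 416 158
hint 413 185
hint 441.5 184
hint 418 216
hint 445 213.5
91 [415.1648 157.6484] [ 0.614  -0.2537] [ 0.6139 -0.2539] 0.016647741198539734 0.03021488060504173
144 [412.2986 184.8333] [ 0.5329 -0.2412] [ 0.533  -0.2414] 0.0205307025462389 0.03800856141795411
62 [440.9032 183.871 ] [ 0.5339 -0.3259] [ 0.5336 -0.3262] 0.013547091744840145 0.024939975990402687
62 [444.8871 213.1129] [ 0.4474 -0.3328] [ 0.4475 -0.333 ] 0.013076751492917538 0.024939975990402687
93 [417.1828 215.3226] [ 0.4428 -0.2511] [ 0.4425 -0.2509] 0.016261378303170204 0.03054510768687505
tray (np.int32(1076), array([334.6729, 136.4043]), array([ 0.686 , -0.0175]), array([ 0.6888, -0.0193])) ((0.6879549026489258, -0.018016140908002853), (0.16009394824504852, 0.06423407047986984), 5.2092485427856445)
pan (np.int32(2448), array([363.8256, 199.7757]), array([ 0.4871, -0.0916]), array([ 0.4875, -0.0915]), 0.08029995113611221)
pad (np.int32(86), array([292.9767, 184.6744]), array([0.5445, 0.1102]), array([0.5555, 0.1093]), 0.027772819623351097)
weight head (np.int32(160), array([293.3438, 177.8063]), array([0.5575, 0.107 ]), array([0.5572, 0.1074]), 0.020907564088702202)
```

View pics/a_w.png

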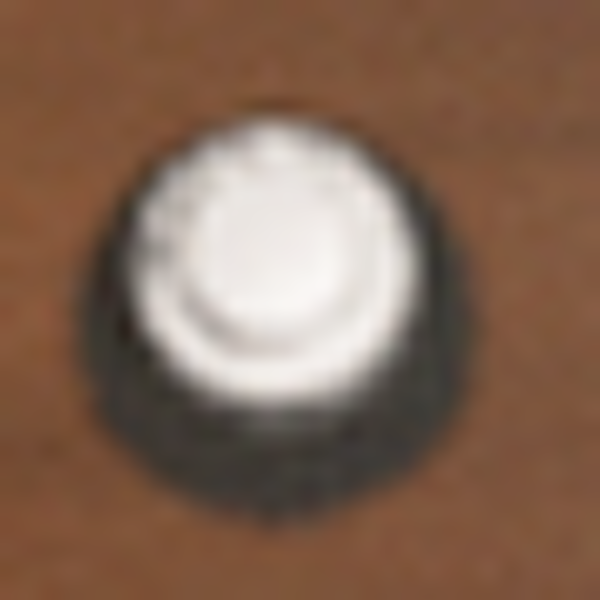

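View pics/a_br.png

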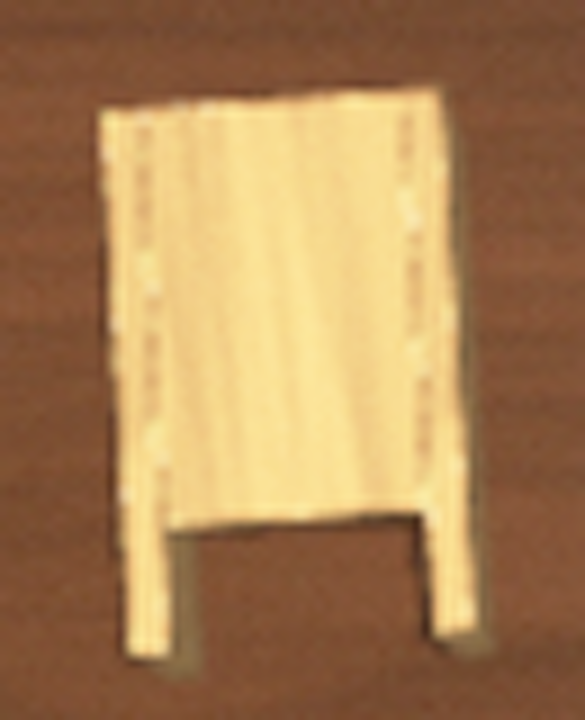

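View pics/a_pan.png

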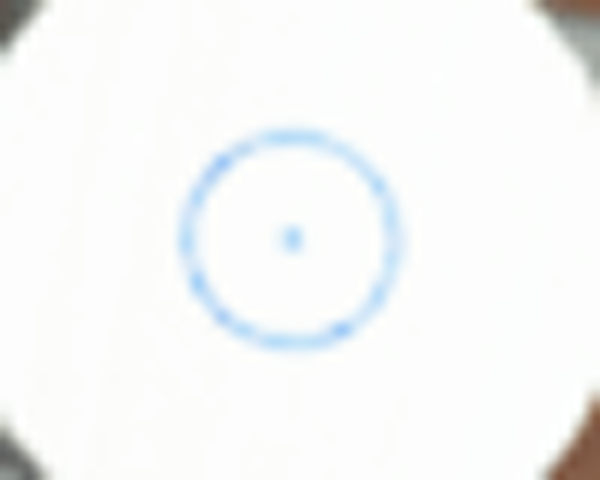

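Run:
```python
from m import *
np.set_printoptions(precision=4,suppress=True)
c=cap("top"); s=cap("scene"); 
print("pad",ray(c,293.25,181.0,0.003),"head",ray(c,293.25,176.85,0.051),"body",ray(c,293.25,177.75,0.035))
print("pan dot top",ray(c,340+290/12-.5,180+239/12-.5,0.072))
# bridge
im=c["image"];hsv=cv2.cvtColor(im,cv2.COLOR_BGR2HSV)
reg=np.zeros(im.shape[:2],bool); reg[115:195,205:270]=1
m=reg&(hsv[...,2]>185)
for b in blobs(m,c,0.062,200):
    R=cv2.minAreaRect(b[5].astype(np.float32)); print("bridge",b[0],R,cv2.boxPoints(R))
# scene cam: pan, weight, tray
crop(s,235,170,370,270,6,"a_s"); crop(s,365,165,455,235,8,"a_sb")
for n,X in dict(pan=[.487,-.0916,.072],weight=[.5572,.1078,.051],A=[.614,-.2537,.028],B=[.4428,-.251,.028],tray=[.688,-.018,.016]).items(): print(n,proj(s,X))
```

```text
pad [0.5556 0.1092 0.003 ] head [0.5603 0.1073 0.051 ] body [0.5602 0.1079 0.035 ]
pan dot top [ 0.4882 -0.0911  0.072 ]
bridge 1930 ((0.6237202882766724, 0.26840823888778687), (0.17772537469863892, 0.10933632403612137), 3.082451343536377) [[0.532  0.3182]
 [0.5379 0.209 ]
 [0.7154 0.2186]
 [0.7095 0.3278]]
pan [273.1504 201.411 ]
weight [348.4503 200.328 ]
A [235.3178 258.1956]
B [214.2697 223.0046]
tray [332.7624 249.0261]
```

View pics/a_s.png

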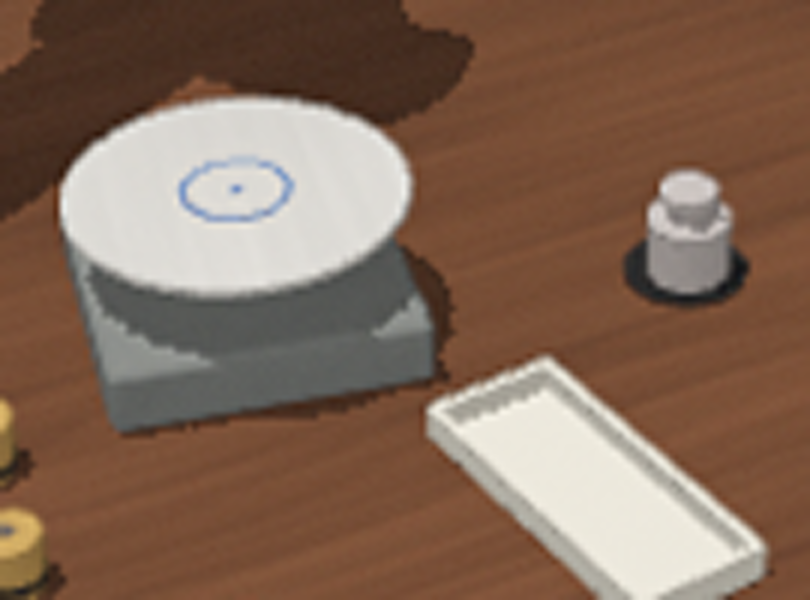

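View pics/a_sb.png

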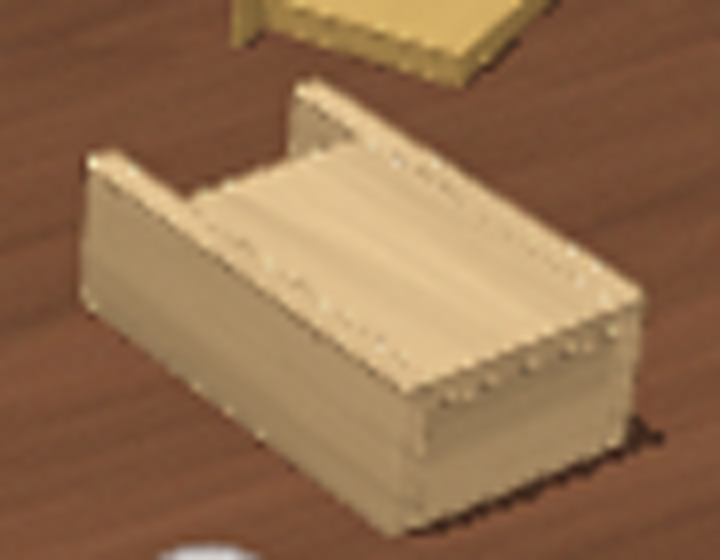

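Call:
servo_tool:
  slide:
    - [0.46, 0.95, 0]
    - [0.46, 0.95, 0]
    - [0.46, 0.95, 0]
    - [0.46, 0.95, 0]
    - [0.46, 0.95, 0]
    - [0.46, 0.95, 0]
    - [0.46, 0.95, 0]
    - [0.46, 0.95, 0]
    - [0.46, 0.95, 0]
    - [0.46, 0.95, 0]
    - [0.4, 0.95, 0]
    - [0.1, 0.9, 0]
  twist:
    - [0, 0, -0.3]
    - [0, 0, -0.3]
    - [0, 0, -0.3]
    - [0, 0, -0.3]
    - [0, 0, -0.3]
    - [0, 0, -0.3]
    - [0, 0, -0.3]
    - [0, 0, -0.3]
    - [0, 0, -0.3]
    - [0, 0, -0.3]
    - [0, 0, -0.3]
    - [0, 0, -0.2]
  gripper: [0, 0, 0, 0, 0, 0, 0, 0, 0, 0, 0, 0]

```text
time_s: 1.9
tcp_pos: [0.5281, 0.0927, 0.2224]
ee_rot: [[-1.0, -0.001, 0.001], [-0.001, 1.0, 0.0], [-0.001, 0.0, -1.0]]
wrist_force: [0.2, -0.8, -1.1]
gripper_width: 0.998
```

Call:
servo_tool:
  slide:
    - [0, 0, 0]
    - [0, 0, 0]
  twist:
    - [0, 0, 0]
    - [0, 0, 0]
  gripper: [0, 0]

```text
time_s: 2.15
tcp_pos: [0.5269, 0.0903, 0.2224]
ee_rot: [[-1.0, -0.002, -0.0], [-0.002, 1.0, -0.0], [0.0, -0.0, -1.0]]
wrist_force: [-0.1, -1.4, 0.3]
gripper_width: 1.001
```

Run:
```python
from m import *
np.set_printoptions(precision=4,suppress=True)
st=r.sense(); print(st["tcp_pos"],st["ee_rot"],st["joints"])
w=cap("wrist","b_w"); t=cap("top","b_t")
for n,X in dict(pad=[.5556,.1092,.003],head=[.5585,.1075,.051]).items(): print(n,proj(w,X))
```

```text
[0.5269 0.0903 0.2224] [[-1.     -0.0019 -0.0005]
 [-0.0019  1.     -0.0002]
 [ 0.0005 -0.0002 -1.    ]] [  27.1237   13.2547  -12.238    -0.      -64.5374 -117.0144]
pad [336.664  193.0975]
head [337.1474 205.7991]
```

View pics/b_w.png

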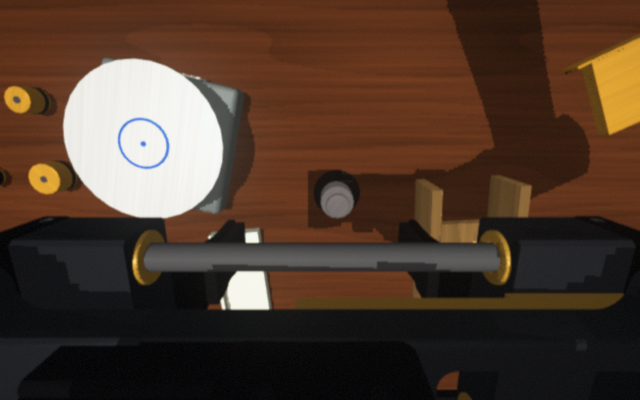

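View pics/b_t.png

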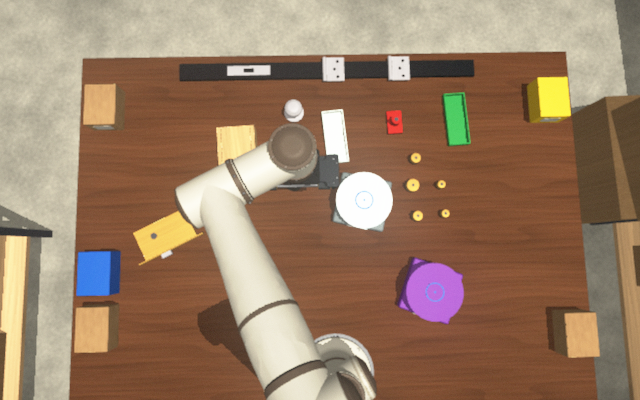

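Run:
```python
from m import *
w=cap("wrist"); crop(w,300,160,380,235,8,"b_wc")
crop(w,100,110,190,180,8,"b_pc")
```

```text
(no output)
```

View pics/b_wc.png

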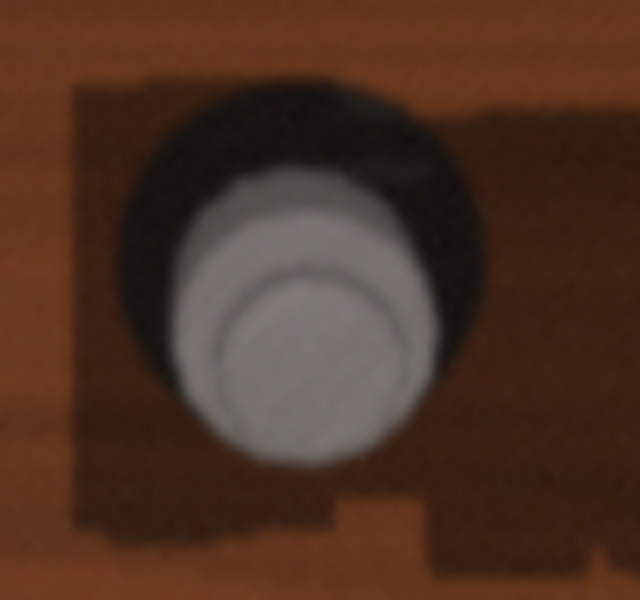

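View pics/b_pc.png

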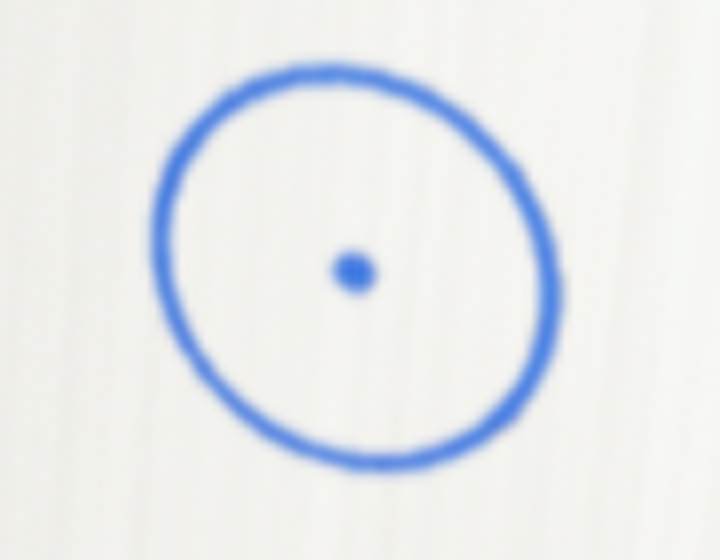

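Run:
```python
from m import *
np.set_printoptions(precision=4,suppress=True)
w=cap("wrist"); 
hd=ray(w,338.6,205.1,.051)
print("head",hd,"pad",ray(w,337.1,192.4,.003),"pan",ray(w,100+355/8-.5,110+272/8-.5,.072))
p=r.sense()["tcp_pos"]; print(rowsto([hd[0],hd[1],.0085]))
```

```text
head [0.558 0.108 0.051] pad [0.555  0.1087 0.003 ] pan [ 0.4867 -0.0918  0.072 ]
[ 0.517  0.314 -3.571]
```

Call:
servo_tool:
  slide:
    - [0.25, 0.15, -0.3]
    - [0.27, 0.16, -0.3]
    - [0, 0, -0.4]
    - [0, 0, -0.4]
    - [0, 0, -0.4]
    - [0, 0, -0.4]
    - [0, 0, -0.4]
    - [0, 0, -0.35]
    - [0, 0, -0.3]
    - [0, 0, -0.2]
    - [0, 0, -0.1]
    - [0, 0, 0]
  twist:
    - [0, 0, 0]
    - [0, 0, 0]
    - [0, 0, 0]
    - [0, 0, 0]
    - [0, 0, 0]
    - [0, 0, 0]
    - [0, 0, 0]
    - [0, 0, 0]
    - [0, 0, 0]
    - [0, 0, 0]
    - [0, 0, 0]
    - [0, 0, 0]
  gripper: [0, 0, 0, 0, 0, 0, 0, 0, 0, 0, 0, 0]

```text
time_s: 3.85
tcp_pos: [0.5584, 0.1087, 0.0096]
ee_rot: [[-1.0, -0.001, -0.0], [-0.001, 1.0, -0.0], [0.0, -0.0, -1.0]]
wrist_force: [0.2, -0.7, -1.1]
gripper_width: 1.002
```

Call:
servo_tool:
  slide:
    - [0, 0, 0]
    - [0, 0, 0]
    - [0, 0, 0]
    - [0, 0, 0]
    - [0, 0, 0]
    - [0, 0, 0]
    - [0, 0, 0]
    - [0, 0, 0]
  twist:
    - [0, 0, 0]
    - [0, 0, 0]
    - [0, 0, 0]
    - [0, 0, 0]
    - [0, 0, 0]
    - [0, 0, 0]
    - [0, 0, 0]
    - [0, 0, 0]
  gripper: [0, 0.1, 0.2, 0.3, 0.4, 0.5, 0.6, 0.7]

```text
time_s: 4.85
tcp_pos: [0.5583, 0.1089, 0.0095]
ee_rot: [[-1.0, -0.001, -0.0], [-0.001, 1.0, -0.0], [0.0, -0.0, -1.0]]
wrist_force: [0.7, 0.2, -1.2]
gripper_width: 0.447
```

Call:
servo_tool:
  slide:
    - [0, 0, 0.1]
    - [0, 0, 0.3]
    - [0, 0, 0.4]
    - [0, 0, 0.5]
    - [0, 0, 0.5]
    - [-0.1, -0.3, 0.2]
    - [-0.2, -0.6, 0]
    - [-0.2, -0.6, 0]
    - [-0.2, -0.6, 0]
    - [-0.2, -0.6, 0]
    - [-0.2, -0.5, 0]
    - [0, 0, 0]
  twist:
    - [0, 0, 0]
    - [0, 0, 0]
    - [0, 0, 0]
    - [0, 0, 0]
    - [0, 0, 0]
    - [0, 0, 0]
    - [0, 0, 0]
    - [0, 0, 0]
    - [0, 0, 0]
    - [0, 0, 0]
    - [0, 0, 0]
    - [0, 0, 0]
  gripper: [1, 1, 1, 1, 1, 1, 1, 1, 1, 1, 1, 1]

```text
time_s: 6.35
tcp_pos: [0.4896, -0.0852, 0.1287]
ee_rot: [[-1.0, 0.003, -0.003], [0.003, 1.0, 0.0], [0.003, 0.0, -1.0]]
wrist_force: [0.5, -0.2, -2.3]
gripper_width: 0.455
```

Run:
```python
from m import *
np.set_printoptions(precision=4,suppress=True)
print(r.sense()["tcp_pos"],r.sense()["wrist_force"],rowsto([.4873,-.0916,.0785]))
w=cap("wrist","c_w");
```

```text
[ 0.4896 -0.0852  0.1287] [ 0.4627 -0.231  -2.3108] [-0.038 -0.107 -0.836]
```

View pics/c_w.png

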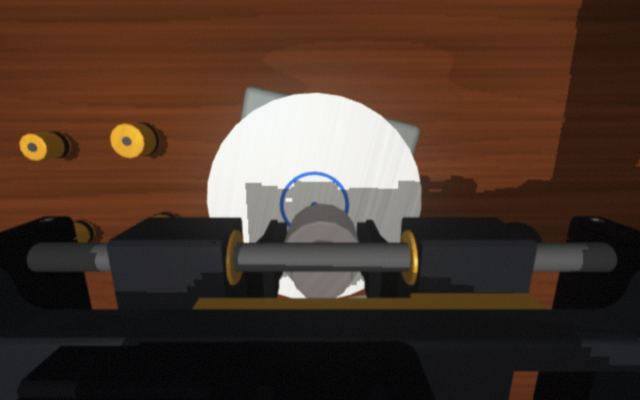

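Call:
servo_tool:
  slide:
    - [-0.02, -0.05, -0.1]
    - [-0.02, -0.05, -0.2]
    - [0, 0, -0.2]
    - [0, 0, -0.15]
    - [0, 0, -0.1]
    - [0, 0, -0.05]
    - [0, 0, -0.05]
    - [0, 0, -0.04]
    - [0, 0, -0.04]
    - [0, 0, 0]
    - [0, 0, 0]
  twist:
    - [0, 0, 0]
    - [0, 0, 0]
    - [0, 0, 0]
    - [0, 0, 0]
    - [0, 0, 0]
    - [0, 0, 0]
    - [0, 0, 0]
    - [0, 0, 0]
    - [0, 0, 0]
    - [0, 0, 0]
    - [0, 0, 0]
  gripper: [1, 1, 1, 1, 1, 1, 1, 1, 1, 1, 1]

```text
time_s: 7.78
tcp_pos: [0.4902, -0.089, 0.074]
ee_rot: [[-1.0, -0.001, 0.001], [-0.001, 1.0, 0.0], [-0.001, 0.0, -1.0]]
wrist_force: [-0.0, 0.2, -0.6]
gripper_width: 0.45
```

Call:
servo_tool:
  slide:
    - [0, 0, 0.2]
    - [0, 0, 0.1]
    - [-0.05, -0.05, 0]
    - [0, 0, 0]
    - [0, 0, 0]
  twist:
    - [0, 0, 0]
    - [0, 0, 0]
    - [0, 0, 0]
    - [0, 0, 0]
    - [0, 0, 0]
  gripper: [1, 1, 1, 1, 1]

```text
time_s: 8.4
tcp_pos: [0.4866, -0.0921, 0.0915]
ee_rot: [[-1.0, -0.001, -0.001], [-0.001, 1.0, -0.0], [0.001, -0.0, -1.0]]
wrist_force: [-0.9, 0.5, -3.7]
gripper_width: 0.451
```

Call:
servo_tool:
  slide:
    - [0.01, 0.01, -0.08]
    - [0, 0, -0.08]
    - [0, 0, -0.06]
    - [0, 0, -0.05]
    - [0, 0, -0.05]
    - [0, 0, -0.05]
    - [0, 0, 0]
    - [0, 0, 0]
  twist:
    - [0, 0, 0]
    - [0, 0, 0]
    - [0, 0, 0]
    - [0, 0, 0]
    - [0, 0, 0]
    - [0, 0, 0]
    - [0, 0, 0]
    - [0, 0, 0]
  gripper: [1, 1, 1, 1, 1, 1, 1, 1]

```text
time_s: 9.4
tcp_pos: [0.4874, -0.0915, 0.0697]
ee_rot: [[-1.0, -0.001, -0.0], [-0.001, 1.0, -0.0], [0.0, -0.0, -1.0]]
wrist_force: [-0.9, 0.7, -0.2]
gripper_width: 0.451
```

Call:
servo_tool:
  slide:
    - [0, 0, 0]
    - [0, 0, 0]
    - [0, 0, 0]
    - [0, 0, 0]
    - [0, 0, 0]
    - [0, 0, 0.2]
    - [0, 0, 0.4]
    - [0, 0, 0.5]
    - [0, 0, 0.5]
    - [0, 0, 0.2]
    - [0, 0, 0]
    - [0, 0, 0]
  twist:
    - [0, 0, 0]
    - [0, 0, 0]
    - [0, 0, 0]
    - [0, 0, 0]
    - [0, 0, 0]
    - [0, 0, 0]
    - [0, 0, 0]
    - [0, 0, 0]
    - [0, 0, 0]
    - [0, 0, 0]
    - [0, 0, 0]
    - [0, 0, 0]
  gripper: [0.45, 0.4, 0.3, 0.2, 0, 0, 0, 0, 0, 0, 0, 0]

```text
time_s: 10.9
tcp_pos: [0.4867, -0.0914, 0.1764]
ee_rot: [[-1.0, -0.001, -0.002], [-0.001, 1.0, 0.0], [0.002, 0.0, -1.0]]
wrist_force: [-0.2, 0.2, -0.0]
gripper_width: 0.999
```

Call:
servo_tool:
  slide:
    - [0, 0, 0]
    - [0, 0, 0]
    - [0, 0, 0]
    - [0, 0, 0]
    - [0, 0, 0]
    - [0, 0, 0]
    - [0, 0, 0]
    - [0, 0, 0]
    - [0, 0, 0]
    - [0, 0, 0]
    - [0, 0, 0]
    - [0, 0, 0]
  twist:
    - [0, 0, 0]
    - [0, 0, 0]
    - [0, 0, 0]
    - [0, 0, 0]
    - [0, 0, 0]
    - [0, 0, 0]
    - [0, 0, 0]
    - [0, 0, 0]
    - [0, 0, 0]
    - [0, 0, 0]
    - [0, 0, 0]
    - [0, 0, 0]
  gripper: [0, 0, 0, 0, 0, 0, 0, 0, 0, 0, 0, 0]

```text
time_s: 12.4
tcp_pos: [0.4875, -0.0914, 0.1775]
ee_rot: [[-1.0, -0.001, -0.0], [-0.001, 1.0, 0.0], [0.0, 0.0, -1.0]]
wrist_force: [-0.0, 0.4, -1.1]
gripper_width: 0.994
```

Run:
```python
from m import *
w=cap("wrist","d_w");t=cap("top"); crop(t,270,110,470,240,4,"d_t"); s=cap("scene"); crop(s,160,160,400,280,3.3,"d_s")
print(proj(w,[.4873,-.0916,.062]))
```

```text
[322.04276775 189.91517572]
```

View pics/d_w.png

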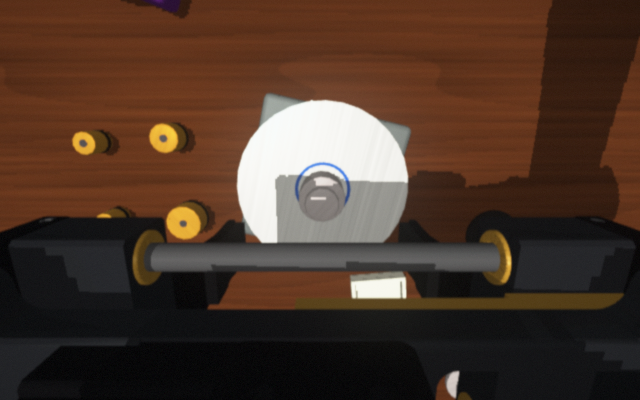

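View pics/d_t.png

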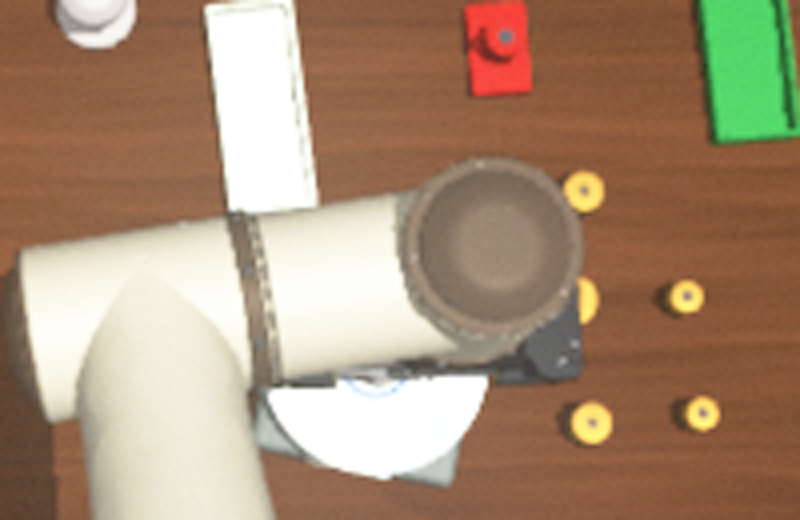

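View pics/d_s.png

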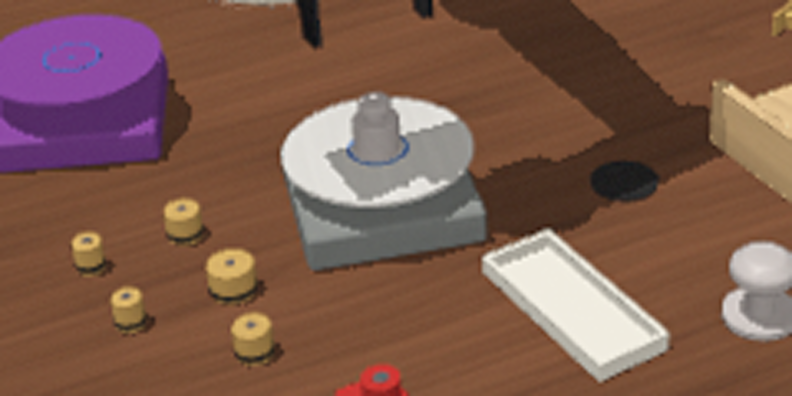

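Call:
servo_tool:
  slide:
    - [0, 0, -0.3]
    - [0, 0, -0.4]
    - [0, 0, -0.4]
    - [0, 0, -0.3]
    - [0, 0, -0.2]
    - [0, 0, -0.1]
    - [0, 0, -0.1]
    - [0, 0, 0]
    - [0, 0, 0]
  twist:
    - [0, 0, 0]
    - [0, 0, 0]
    - [0, 0, 0]
    - [0, 0, 0]
    - [0, 0, 0]
    - [0, 0, 0]
    - [0, 0, 0]
    - [0, 0, 0]
    - [0, 0, 0]
  gripper: [0, 0, 0, 0, 0, 0, 0, 0, 0]

```text
time_s: 13.68
tcp_pos: [0.4879, -0.0914, 0.07]
ee_rot: [[-1.0, -0.001, 0.001], [-0.001, 1.0, 0.0], [-0.001, 0.0, -1.0]]
wrist_force: [0.3, -0.0, 0.9]
gripper_width: 1.002
```

Call:
servo_tool:
  slide:
    - [0, 0, 0]
    - [0, 0, 0]
    - [0, 0, 0]
    - [0, 0, 0]
    - [0, 0, 0]
    - [0, 0, 0]
    - [0, 0, 0]
    - [0, 0, 0]
  twist:
    - [0, 0, 0]
    - [0, 0, 0]
    - [0, 0, 0]
    - [0, 0, 0]
    - [0, 0, 0]
    - [0, 0, 0]
    - [0, 0, 0]
    - [0, 0, 0]
  gripper: [0, 0.1, 0.2, 0.3, 0.4, 0.5, 0.6, 1]

```text
time_s: 14.68
tcp_pos: [0.4875, -0.0914, 0.0695]
ee_rot: [[-1.0, -0.001, -0.0], [-0.001, 1.0, -0.0], [0.0, -0.0, -1.0]]
wrist_force: [-0.6, 0.0, -1.1]
gripper_width: 0.452
```

Call:
servo_tool:
  slide:
    - [0, 0, 0.05]
    - [0, 0, 0.1]
    - [0, 0, 0.2]
    - [0, 0, 0.4]
    - [0, 0, 0.3]
    - [0, 0, 0]
    - [0.2, 0.6, 0]
    - [0.2, 0.6, 0]
    - [0.2, 0.6, 0]
    - [0.2, 0.6, 0]
    - [0.2, 0.6, 0]
    - [0.13, 0.34, 0]
  twist:
    - [0, 0, 0]
    - [0, 0, 0]
    - [0, 0, 0]
    - [0, 0, 0]
    - [0, 0, 0]
    - [0, 0, 0]
    - [0, 0, 0]
    - [0, 0, 0]
    - [0, 0, 0]
    - [0, 0, 0]
    - [0, 0, 0]
    - [0, 0, 0]
  gripper: [1, 1, 1, 1, 1, 1, 1, 1, 1, 1, 1, 1]

```text
time_s: 16.18
tcp_pos: [0.555, 0.1103, 0.1315]
ee_rot: [[-1.0, -0.002, -0.002], [-0.002, 1.0, -0.001], [0.002, -0.001, -1.0]]
wrist_force: [0.6, 0.4, -3.1]
gripper_width: 0.449
```

Call:
servo_tool:
  slide:
    - [0, 0, 0]
    - [0, 0, 0]
    - [0, 0, 0]
  twist:
    - [0, 0, 0]
    - [0, 0, 0]
    - [0, 0, 0]
  gripper: [1, 1, 1]

```text
time_s: 16.55
tcp_pos: [0.5548, 0.1078, 0.1324]
ee_rot: [[-1.0, 0.0, -0.001], [0.0, 1.0, -0.0], [0.001, -0.0, -1.0]]
wrist_force: [-0.4, 0.7, -2.2]
gripper_width: 0.451
```

Run:
```python
from m import *
w=cap("wrist","e_w"); crop(w,230,150,420,290,4,"e_wc")
print(r.sense()["tcp_pos"],rowsto([.5556,.1091,.0105]))
```

```text
[0.5549563  0.10796366 0.13257473] [ 0.011  0.019 -2.035]
```

View pics/e_wc.png

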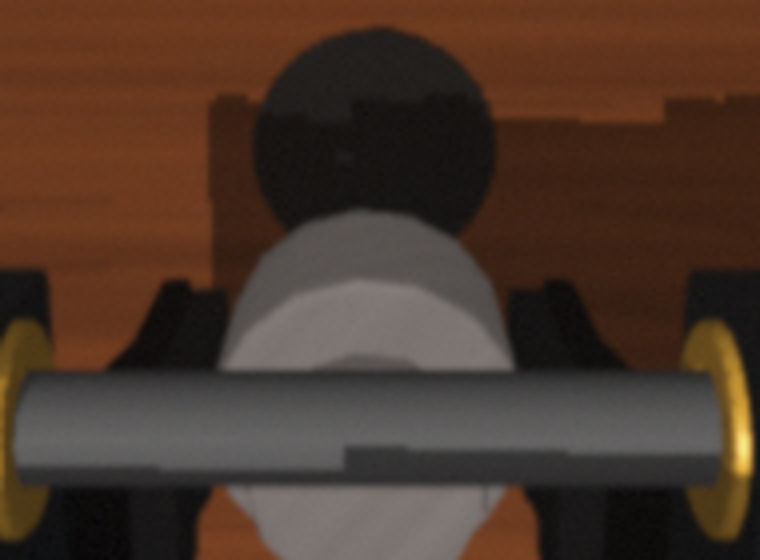

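Run:
```python
from m import *
w=cap("wrist"); print(ray(w,323.1,186.3,.003), r.sense()["tcp_pos"])
```

```text
[0.55439914 0.10885719 0.003     ] [0.55505907 0.10811832 0.13265172]
```

Call:
servo_tool:
  slide:
    - [0.01, 0.02, -0.2]
    - [0, 0, -0.4]
    - [0, 0, -0.4]
    - [0, 0, -0.4]
    - [0, 0, -0.3]
    - [0, 0, -0.15]
    - [0, 0, -0.08]
    - [0, 0, -0.04]
    - [0, 0, 0]
    - [0, 0, 0]
  twist:
    - [0, 0, 0]
    - [0, 0, 0]
    - [0, 0, 0]
    - [0, 0, 0]
    - [0, 0, 0]
    - [0, 0, 0]
    - [0, 0, 0]
    - [0, 0, 0]
    - [0, 0, 0]
    - [0, 0, 0]
  gripper: [1, 1, 1, 1, 1, 1, 1, 1, 1, 1]

```text
time_s: 17.9
tcp_pos: [0.5563, 0.1103, 0.0149]
ee_rot: [[-1.0, -0.001, 0.001], [-0.001, 1.0, 0.0], [-0.001, 0.0, -1.0]]
wrist_force: [-0.2, -0.3, -3.8]
gripper_width: 0.451
```

Call:
servo_tool:
  slide:
    - [-0.015, -0.02, -0.03]
    - [0, 0, 0]
    - [0, 0, 0]
  twist:
    - [0, 0, 0]
    - [0, 0, 0]
    - [0, 0, 0]
  gripper: [1, 1, 1]

```text
time_s: 18.27
tcp_pos: [0.555, 0.1089, 0.0126]
ee_rot: [[-1.0, -0.001, 0.0], [-0.001, 1.0, 0.0], [-0.0, 0.0, -1.0]]
wrist_force: [1.1, 0.4, -2.6]
gripper_width: 0.45
```

Call:
servo_tool:
  slide:
    - [0, 0, -0.02]
    - [0, 0, 0]
    - [0, 0, 0]
  twist:
    - [0, 0, 0]
    - [0, 0, 0]
    - [0, 0, 0]
  gripper: [1, 1, 1]

```text
time_s: 18.65
tcp_pos: [0.555, 0.1089, 0.0113]
ee_rot: [[-1.0, -0.001, -0.0], [-0.001, 1.0, -0.0], [0.0, -0.0, -1.0]]
wrist_force: [0.3, 0.7, -2.0]
gripper_width: 0.451
```

Call:
servo_tool:
  slide:
    - [0, 0, -0.02]
    - [0, 0, 0]
    - [0, 0, 0]
  twist:
    - [0, 0, 0]
    - [0, 0, 0]
    - [0, 0, 0]
  gripper: [1, 1, 1]

```text
time_s: 19.02
tcp_pos: [0.5552, 0.109, 0.011]
ee_rot: [[-1.0, -0.002, 0.001], [-0.002, 1.0, 0.0], [-0.001, 0.0, -1.0]]
wrist_force: [-2.5, -0.1, 5.7]
gripper_width: 0.45
```

Call:
servo_tool:
  slide:
    - [0, 0, 0]
    - [0, 0, 0]
    - [0, 0, 0]
    - [0, 0, 0]
    - [0, 0, 0.2]
    - [0, 0, 0.4]
    - [0, 0, 0.5]
    - [0, 0, 0.5]
    - [0, 0, 0.6]
    - [0, 0, 0.6]
    - [0, 0, 0.3]
    - [0, 0, 0]
  twist:
    - [0, 0, 0]
    - [0, 0, 0]
    - [0, 0, 0]
    - [0, 0, 0]
    - [0, 0, 0]
    - [0, 0, 0]
    - [0, 0, 0]
    - [0, 0, 0]
    - [0, 0, 0]
    - [0, 0, 0]
    - [0, 0, 0]
    - [0, 0, 0]
  gripper: [0.5, 0.4, 0.2, 0, 0, 0, 0, 0, 0, 0, 0, 0]

```text
time_s: 20.52
tcp_pos: [0.5558, 0.1093, 0.1985]
ee_rot: [[-1.0, -0.001, 0.004], [-0.001, 1.0, 0.002], [-0.004, 0.002, -1.0]]
wrist_force: [0.2, -0.0, -0.1]
gripper_width: 1.001
```

Call:
servo_tool:
  slide:
    - [-0.3, -0.3, 0]
    - [0, -0.5, 0]
    - [0, -0.5, 0]
    - [0, -0.5, 0]
    - [0.2, -0.3, 0]
    - [0.4, 0, 0]
    - [0.5, 0, 0]
    - [0.4, 0, 0]
    - [0.2, 0, 0]
    - [0, 0, 0]
    - [0, 0, 0]
  twist:
    - [0, 0, 0.2]
    - [0, 0, 0.2]
    - [0, 0, 0.2]
    - [0, 0, 0.2]
    - [0, 0, 0.07]
    - [0, 0, 0]
    - [0, 0, 0]
    - [0, 0, 0]
    - [0, 0, 0]
    - [0, 0, 0]
    - [0, 0, 0]
  gripper: [0, 0, 0, 0, 0, 0, 0, 0, 0, 0, 0]

```text
time_s: 21.9
tcp_pos: [0.6381, -0.017, 0.1959]
ee_rot: [[-0.996, -0.092, -0.001], [-0.092, 0.996, 0.0], [0.001, 0.0, -1.0]]
wrist_force: [0.0, -0.9, -0.5]
gripper_width: 0.999
```

Run:
```python
from m import *
w=cap("wrist","f_w"); t=cap("top","f_t"); crop(t,205,90,355,200,5,"f_tc")
s=cap("scene"); crop(s,230,160,420,280,4,"f_s")
print(r.sense()["tcp_pos"],r.sense()["ee_rot"])
```

```text
[ 0.63841857 -0.01700247  0.19656478] [[-9.95719718e-01 -9.24240453e-02  1.97546130e-04]
 [-9.24240196e-02  9.95719731e-01  1.35365102e-04]
 [-2.09211570e-04  1.16527694e-04 -9.99999971e-01]]
```

View pics/f_w.png

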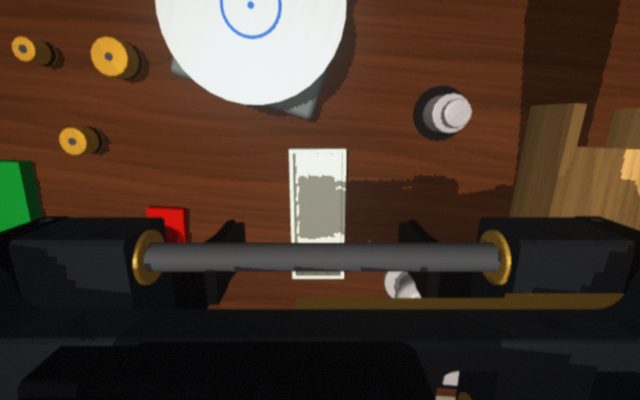

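View pics/f_tc.png

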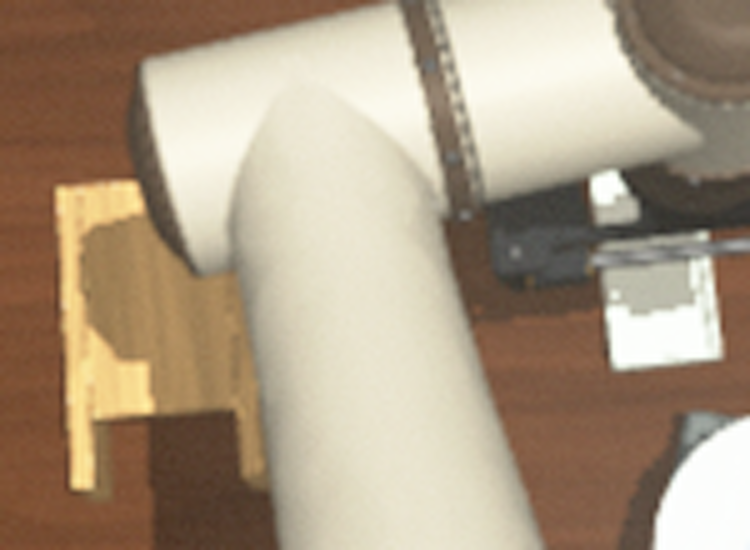

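View pics/f_s.png

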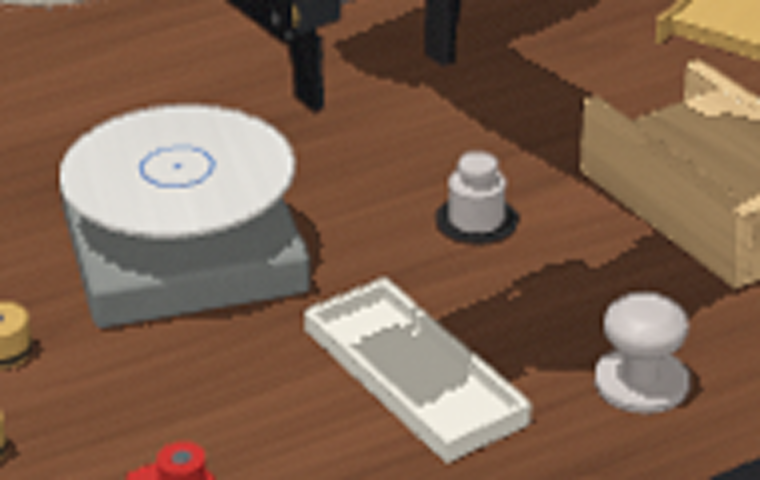

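Run:
```python
from m import *
np.set_printoptions(precision=4,suppress=True)
w=cap("wrist"); crop(w,270,140,370,290,4,"f_wc")
a=[ray(w,*p,.016) for p in [(289.5,149),(346.5,149),(344.5,278.5),(292,278.5)]]; print(np.array(a)); cc=np.mean(a,0);print(cc, np.degrees(np.arctan2(*( (a[2]+a[3]-a[0]-a[1])[[1,0]]))))
print(rowsto([cc[0],cc[1],.003]), r.sense()["tcp_pos"])
```

```text
[[ 0.6103 -0.0562  0.016 ]
 [ 0.6044  0.0072  0.016 ]
 [ 0.7641  0.0228  0.016 ]
 [ 0.7702 -0.0423  0.016 ]]
[ 0.6873 -0.0171  0.016 ] 5.2603856809211775
[ 0.812 -0.002 -3.227] [ 0.6385 -0.017   0.1966]
```

View pics/f_wc.png

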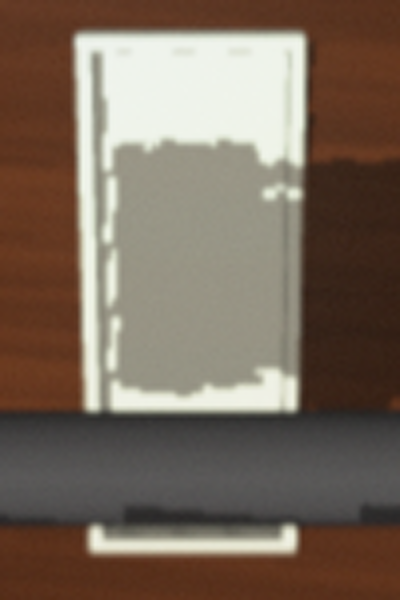

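Call:
servo_tool:
  slide:
    - [0.2, 0, -0.1]
    - [0.3, 0, -0.3]
    - [0.3, 0, -0.4]
    - [0.02, 0, -0.4]
    - [0, 0, -0.4]
    - [0, 0, -0.4]
    - [0, 0, -0.4]
    - [0, 0, -0.3]
    - [0, 0, -0.25]
    - [0, 0, -0.15]
    - [0, 0, 0]
    - [0, 0, 0]
  twist:
    - [0, 0, 0]
    - [0, 0, 0]
    - [0, 0, 0]
    - [0, 0, 0]
    - [0, 0, 0]
    - [0, 0, 0]
    - [0, 0, 0]
    - [0, 0, 0]
    - [0, 0, 0]
    - [0, 0, 0]
    - [0, 0, 0]
    - [0, 0, 0]
  gripper: [0, 0, 0, 0, 0, 0, 0, 0, 0, 0, 0, 0]

```text
time_s: 23.6
tcp_pos: [0.6889, -0.017, 0.011]
ee_rot: [[-0.996, -0.092, 0.002], [-0.092, 0.996, 0.0], [-0.002, -0.0, -1.0]]
wrist_force: [-0.2, 1.1, 0.0]
gripper_width: 1.002
```

Call:
servo_tool:
  slide:
    - [-0.02, 0, -0.08]
    - [0, 0, -0.05]
    - [0, 0, 0]
    - [0, 0, 0]
  twist:
    - [0, 0, 0]
    - [0, 0, 0]
    - [0, 0, 0]
    - [0, 0, 0]
  gripper: [0, 0, 0, 0]

```text
time_s: 24.1
tcp_pos: [0.6871, -0.017, 0.0024]
ee_rot: [[-0.996, -0.092, 0.0], [-0.092, 0.996, -0.0], [-0.0, -0.0, -1.0]]
wrist_force: [1.0, 0.3, -0.7]
gripper_width: 0.997
```

Call:
servo_tool:
  slide:
    - [0, 0, 0]
    - [0, 0, 0]
    - [0, 0, 0]
    - [0, 0, 0]
    - [0, 0, 0]
    - [0, 0, 0]
    - [0, 0, 0]
  twist:
    - [0, 0, 0]
    - [0, 0, 0]
    - [0, 0, 0]
    - [0, 0, 0]
    - [0, 0, 0]
    - [0, 0, 0]
    - [0, 0, 0]
  gripper: [0.05, 0.1, 0.15, 0.2, 0.25, 0.3, 1]

```text
time_s: 24.98
tcp_pos: [0.687, -0.0171, 0.0023]
ee_rot: [[-0.996, -0.092, -0.0], [-0.092, 0.996, -0.0], [0.0, 0.0, -1.0]]
wrist_force: [0.3, -0.1, 0.3]
gripper_width: 0.733
```

Call:
servo_tool:
  slide:
    - [0, 0, 0.1]
    - [0, 0, 0.2]
    - [0, 0, 0.4]
    - [0, 0, 0.4]
    - [0, 0, 0.5]
    - [0, 0, 0.4]
    - [-0.1, -0.04, 0.1]
    - [-0.2, -0.1, 0]
    - [-0.3, -0.1, 0]
    - [-0.4, -0.15, 0]
    - [-0.4, -0.15, 0]
    - [-0.4, -0.15, 0]
  twist:
    - [0, 0, 0]
    - [0, 0, 0]
    - [0, 0, 0]
    - [0, 0, 0]
    - [0, 0, 0]
    - [0, 0, 0]
    - [0, 0, 0]
    - [0, 0, -0.1]
    - [0, 0, -0.1]
    - [0, 0, -0.1]
    - [0, 0, -0.06]
    - [0, 0, 0]
  gripper: [1, 1, 1, 1, 1, 1, 1, 1, 1, 1, 1, 1]

```text
time_s: 26.48
tcp_pos: [0.5762, -0.0592, 0.1269]
ee_rot: [[-0.999, -0.054, -0.003], [-0.054, 0.999, -0.0], [0.003, 0.0, -1.0]]
wrist_force: [1.0, 0.5, -0.9]
gripper_width: 0.731
```

Call:
servo_tool:
  slide:
    - [-0.4, -0.15, 0]
    - [-0.4, -0.15, 0]
    - [-0.3, -0.1, 0]
    - [-0.2, -0.1, 0]
    - [-0.1, 0, 0]
    - [0, 0, 0]
    - [0, 0, 0]
    - [0, 0, 0]
  twist:
    - [0, 0, 0]
    - [0, 0, 0]
    - [0, 0, 0]
    - [0, 0, 0]
    - [0, 0, 0]
    - [0, 0, 0]
    - [0, 0, 0]
    - [0, 0, 0]
  gripper: [1, 1, 1, 1, 1, 1, 1, 1]

```text
time_s: 27.48
tcp_pos: [0.4955, -0.0883, 0.1282]
ee_rot: [[-0.998, -0.055, 0.0], [-0.055, 0.998, 0.0], [-0.0, -0.0, -1.0]]
wrist_force: [-0.0, -0.0, -1.0]
gripper_width: 0.734
```

Run:
```python
from m import *
w=cap("wrist","g_w"); s=cap("scene"); crop(s,160,160,400,280,3.3,"g_s")
q=r.sense();print(q["tcp_pos"],q["ee_rot"][:,1],q["wrist_force"],rowsto([.487,-.0916,.0743]))
```

```text
[ 0.49530957 -0.08830974  0.12823035] [-5.48469646e-02  9.98494772e-01 -1.65277494e-05] [-0.19487269 -0.56904879 -0.90027654] [-0.138 -0.055 -0.899]
```

View pics/g_w.png

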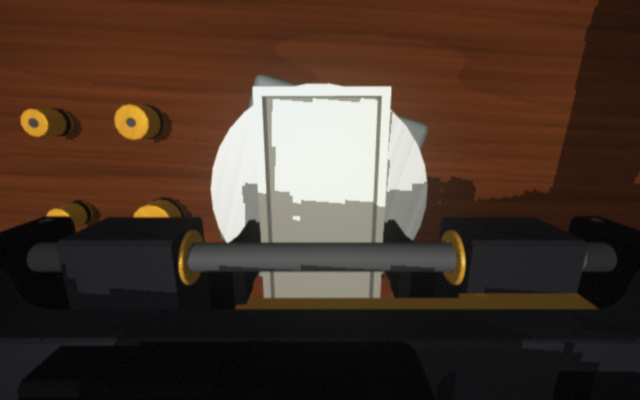

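View pics/g_s.png

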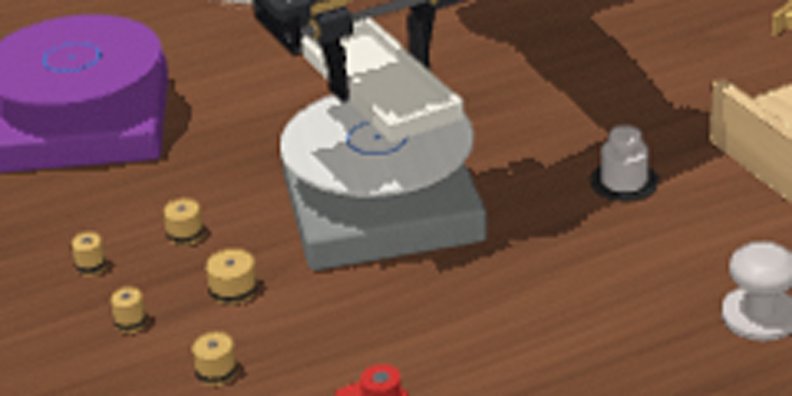

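Call:
servo_tool:
  slide:
    - [-0.14, -0.055, -0.1]
    - [0, 0, -0.2]
    - [0, 0, -0.2]
    - [0, 0, -0.1]
    - [0, 0, 0]
    - [0, 0, 0]
    - [0, 0, 0]
  twist:
    - [0, 0, 0]
    - [0, 0, 0]
    - [0, 0, 0]
    - [0, 0, 0]
    - [0, 0, 0]
    - [0, 0, 0]
    - [0, 0, 0]
  gripper: [1, 1, 1, 1, 1, 1, 1]

```text
time_s: 28.45
tcp_pos: [0.487, -0.0917, 0.0927]
ee_rot: [[-0.999, -0.055, 0.001], [-0.055, 0.999, 0.0], [-0.001, 0.0, -1.0]]
wrist_force: [0.2, 0.1, -0.4]
gripper_width: 0.73
```

Call:
servo_tool:
  slide:
    - [0, 0, -0.1]
    - [0, 0, -0.1]
    - [0, 0, -0.08]
    - [0, 0, -0.05]
    - [0, 0, -0.05]
    - [0, 0, 0]
    - [0, 0, 0]
  twist:
    - [0, 0, 0]
    - [0, 0, 0]
    - [0, 0, 0]
    - [0, 0, 0]
    - [0, 0, 0]
    - [0, 0, 0]
    - [0, 0, 0]
  gripper: [1, 1, 1, 1, 1, 1, 1]

```text
time_s: 29.32
tcp_pos: [0.4866, -0.0918, 0.0697]
ee_rot: [[-0.999, -0.055, -0.0], [-0.055, 0.999, -0.0], [0.0, -0.0, -1.0]]
wrist_force: [-0.8, -0.2, 0.7]
gripper_width: 0.737
```

Release gently, rise, wait for settling.

Call:
servo_tool:
  slide:
    - [0, 0, 0]
    - [0, 0, 0]
    - [0, 0, 0]
    - [0, 0, 0]
    - [0, 0, 0.2]
    - [0, 0, 0.4]
    - [0, 0, 0.5]
    - [0, 0, 0.6]
    - [0, 0, 0.6]
    - [0, 0, 0.3]
    - [0, 0, 0]
    - [0, 0, 0]
  twist:
    - [0, 0, 0]
    - [0, 0, 0]
    - [0, 0, 0]
    - [0, 0, 0]
    - [0, 0, 0]
    - [0, 0, 0]
    - [0, 0, 0]
    - [0, 0, 0]
    - [0, 0, 0]
    - [0, 0, 0]
    - [0, 0, 0]
    - [0, 0, 0]
  gripper: [0.25, 0.2, 0.1, 0, 0, 0, 0, 0, 0, 0, 0, 0]

```text
time_s: 30.82
tcp_pos: [0.4859, -0.0917, 0.2249]
ee_rot: [[-0.999, -0.054, -0.001], [-0.054, 0.999, 0.0], [0.001, 0.0, -1.0]]
wrist_force: [-0.2, 0.3, -0.3]
gripper_width: 0.999
```

Call:
servo_tool:
  slide:
    - [-0.4, -0.1, 0]
    - [-0.4, -0.3, 0]
    - [0, -0.5, 0]
    - [0, -0.6, 0]
    - [0, -0.6, 0]
    - [0, -0.5, 0]
    - [0, 0, 0]
    - [0, 0, 0]
    - [0, 0, 0]
    - [0, 0, 0]
    - [0, 0, 0]
    - [0, 0, 0]
  twist:
    - [0, 0, -0.1]
    - [0, 0, -0.1]
    - [0, 0, -0.1]
    - [0, 0, -0.1]
    - [0, 0, -0.1]
    - [0, 0, 0]
    - [0, 0, 0]
    - [0, 0, 0]
    - [0, 0, 0]
    - [0, 0, 0]
    - [0, 0, 0]
    - [0, 0, 0]
  gripper: [0, 0, 0, 0, 0, 0, 0, 0, 0, 0, 0, 0]

```text
time_s: 32.33
tcp_pos: [0.4387, -0.2475, 0.2256]
ee_rot: [[-1.0, -0.003, 0.0], [-0.003, 1.0, -0.0], [-0.0, -0.0, -1.0]]
wrist_force: [-0.1, 0.1, -0.1]
gripper_width: 0.997
```

Run:
```python
from m import *
np.set_printoptions(precision=4,suppress=True)
q=r.sense();print(q["tcp_pos"],q["ee_rot"][:,1])
w=cap("wrist","h_w"); t=cap("top","h_t"); s=cap("scene"); crop(s,160,160,400,280,3.3,"h_s"); cv2.imwrite("pics/h_s.png",cv2.imread("pics/h_s.png"))
```

```text
[ 0.4387 -0.2475  0.2256] [-0.0027  1.     -0.    ]
```

View pics/h_w.png

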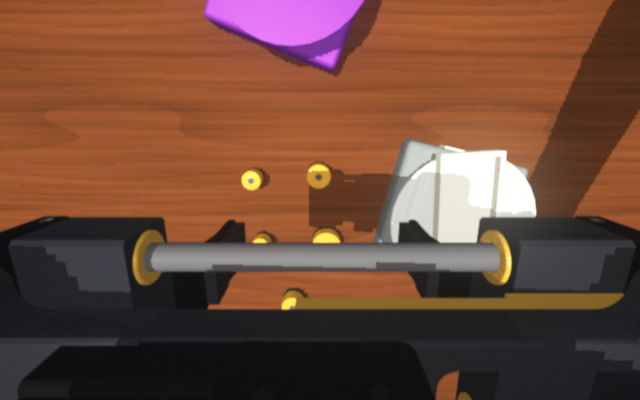

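View pics/h_t.png

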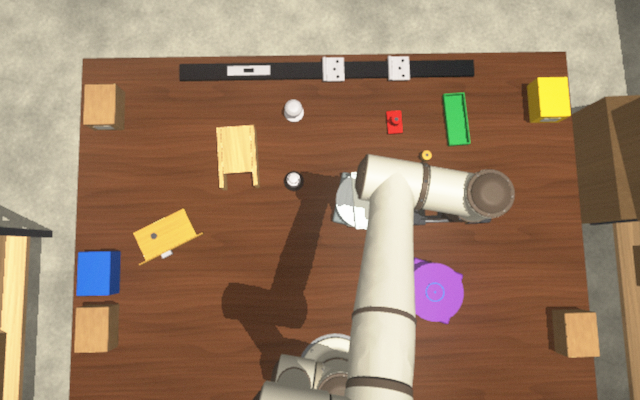

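View pics/h_s.png

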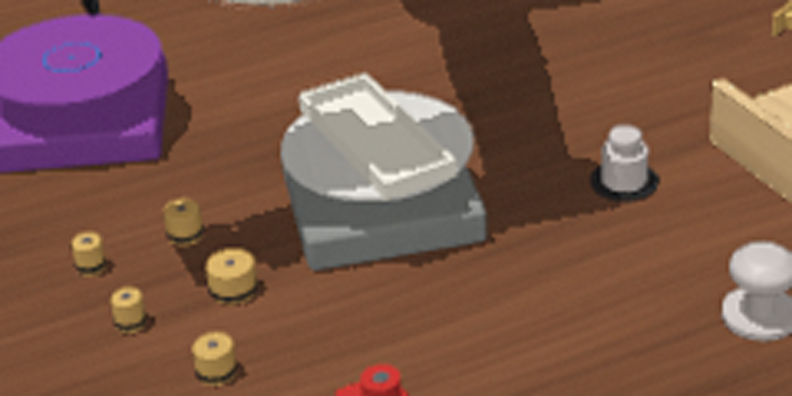

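Run:
```python
from m import *
np.set_printoptions(precision=4,suppress=True)
w=cap("wrist"); crop(w,225,140,375,260,5,"h_wc")
hsv=cv2.cvtColor(w["image"],cv2.COLOR_BGR2HSV)
print(hsv[176,310],hsv[180,245],hsv[150,300])
m=(hsv[...,0]>18)&(hsv[...,0]<32)&(hsv[...,1]>130)&(hsv[...,2]>100); m[240:]=0
for b in blobs(m,w,.028,60): print(b[:5])
```

```text
[ 19 188 210] [ 29 150 255] [ 11 175 168]
(np.int32(362), array([318.3315, 174.9171]), array([ 0.4396, -0.2522]), array([ 0.4401, -0.2519]), 0.014415609650313854)
(np.int32(264), array([251.0265, 179.9356]), array([ 0.446 , -0.3331]), array([ 0.4456, -0.3333]), 0.012267498299479485)
(np.int32(173), array([150.3064, 235.4798]), array([ 0.5177, -0.4639]), array([ 0.5218, -0.4649]), 0.015374132432043552)
(np.int32(170), array([325.4294, 235.7706]), array([ 0.5175, -0.2432]), array([ 0.5212, -0.2425]), 0.015274204313755035)
(np.int32(174), array([492.4195, 235.592 ]), array([ 0.5167, -0.0329]), array([ 0.5199, -0.0317]), 0.015488578006625175)
```

View pics/h_wc.png

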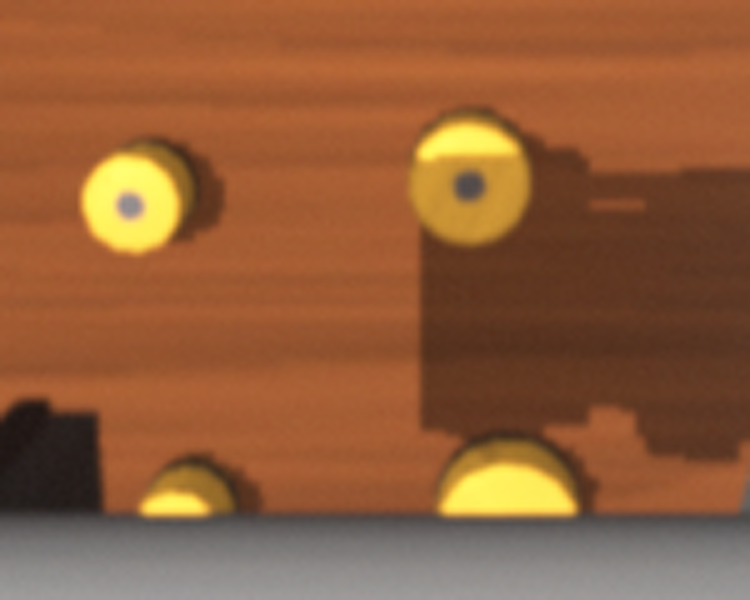

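Run:
```python
from m import *
np.set_printoptions(precision=4,suppress=True)
w=cap("wrist"); p=ray(w,318.1,176.5,.028); print(p,rowsto([p[0],p[1],.014]))
```

```text
[ 0.4416 -0.2525  0.028 ] [ 0.049 -0.079 -3.526]
```

Call:
servo_tool:
  slide:
    - [0.05, -0.08, -0.2]
    - [0, 0, -0.4]
    - [0, 0, -0.4]
    - [0, 0, -0.4]
    - [0, 0, -0.4]
    - [0, 0, -0.4]
    - [0, 0, -0.4]
    - [0, 0, -0.4]
    - [0, 0, -0.3]
    - [0, 0, -0.2]
    - [0, 0, 0]
    - [0, 0, 0]
  twist:
    - [0, 0, 0]
    - [0, 0, 0]
    - [0, 0, 0]
    - [0, 0, 0]
    - [0, 0, 0]
    - [0, 0, 0]
    - [0, 0, 0]
    - [0, 0, 0]
    - [0, 0, 0]
    - [0, 0, 0]
    - [0, 0, 0]
    - [0, 0, 0]
  gripper: [0.3, 0.3, 0.3, 0.3, 0.3, 0.3, 0.3, 0.3, 0.3, 0.3, 0.3, 0.3]

```text
time_s: 34.08
tcp_pos: [0.4422, -0.2528, 0.016]
ee_rot: [[-1.0, -0.002, 0.001], [-0.002, 1.0, -0.0], [-0.001, -0.0, -1.0]]
wrist_force: [0.2, 0.3, 0.2]
gripper_width: 0.697
```

Call:
servo_tool:
  slide:
    - [0, 0, 0]
    - [0, 0, 0]
  twist:
    - [0, 0, 0]
    - [0, 0, 0]
  gripper: [0.3, 0.3]

```text
time_s: 34.33
tcp_pos: [0.442, -0.2526, 0.0161]
ee_rot: [[-1.0, -0.002, 0.001], [-0.002, 1.0, -0.0], [-0.001, -0.0, -1.0]]
wrist_force: [-0.5, -0.4, 0.8]
gripper_width: 0.698
```

Call:
servo_tool:
  slide:
    - [0, 0, -0.03]
    - [0, 0, 0]
    - [0, 0, 0]
    - [0, 0, 0]
    - [0, 0, 0]
    - [0, 0, 0]
    - [0, 0, 0]
    - [0, 0, 0]
  twist:
    - [0, 0, 0]
    - [0, 0, 0]
    - [0, 0, 0]
    - [0, 0, 0]
    - [0, 0, 0]
    - [0, 0, 0]
    - [0, 0, 0]
    - [0, 0, 0]
  gripper: [0.3, 0.3, 0.4, 0.5, 0.6, 0.7, 0.8, 1]

```text
time_s: 35.33
tcp_pos: [0.4416, -0.2525, 0.0137]
ee_rot: [[-1.0, -0.002, -0.0], [-0.002, 1.0, 0.0], [0.0, 0.0, -1.0]]
wrist_force: [-0.4, 0.3, 0.4]
gripper_width: 0.333
```

Call:
servo_tool:
  slide:
    - [0, 0, 0]
    - [0, 0, 0]
    - [0, 0, 0.04]
    - [0, 0, 0]
    - [0, 0, 0]
    - [0, 0, 0]
    - [0, 0, 0]
    - [0, 0, 0]
  twist:
    - [0, 0, 0]
    - [0, 0, 0]
    - [0, 0, 0]
    - [0, 0, 0]
    - [0, 0, 0]
    - [0, 0, 0]
    - [0, 0, 0]
    - [0, 0, 0]
  gripper: [0.55, 0.5, 0.5, 0.5, 0.6, 0.8, 1, 1]

```text
time_s: 36.33
tcp_pos: [0.4416, -0.2525, 0.0161]
ee_rot: [[-1.0, -0.002, -0.0], [-0.002, 1.0, 0.0], [0.0, 0.0, -1.0]]
wrist_force: [-0.8, 0.3, 0.3]
gripper_width: 0.33
```

Call:
servo_tool:
  slide:
    - [0, 0, 0.1]
    - [0, 0, 0.3]
    - [0, 0, 0.5]
    - [0, 0, 0.5]
    - [0, 0, 0.5]
    - [0, 0, 0.3]
    - [0.1, 0.4, 0]
    - [0.2, 0.5, 0]
    - [0.3, 0.6, 0]
    - [0.3, 0.6, 0]
    - [0.2, 0.5, 0]
    - [0, 0, 0]
  twist:
    - [0, 0, 0]
    - [0, 0, 0]
    - [0, 0, 0]
    - [0, 0, 0]
    - [0, 0, 0]
    - [0, 0, 0]
    - [0, 0, 0.1]
    - [0, 0, 0.1]
    - [0, 0, 0.1]
    - [0, 0, 0.1]
    - [0, 0, 0.1]
    - [0, 0, 0]
  gripper: [1, 1, 1, 1, 1, 1, 1, 1, 1, 1, 1, 1]

```text
time_s: 37.83
tcp_pos: [0.5082, -0.0949, 0.1483]
ee_rot: [[-0.998, -0.058, 0.0], [-0.058, 0.998, 0.0], [-0.0, 0.0, -1.0]]
wrist_force: [0.5, 0.3, -0.8]
gripper_width: 0.33
```

Call:
servo_tool:
  slide:
    - [0, 0, 0]
    - [0, 0, 0]
    - [0, 0, 0]
  twist:
    - [0, 0, 0]
    - [0, 0, 0]
    - [0, 0, 0]
  gripper: [1, 1, 1]

```text
time_s: 38.2
tcp_pos: [0.5073, -0.0972, 0.1482]
ee_rot: [[-0.999, -0.053, -0.0], [-0.053, 0.999, 0.0], [0.0, 0.0, -1.0]]
wrist_force: [-0.6, 0.4, -1.3]
gripper_width: 0.333
```

Run:
```python
from m import *
q=r.sense();print(q["tcp_pos"],q["ee_rot"][:,1],q["wrist_force"])
w=cap("wrist","i_w");t=cap("top","i_t"); s=cap("scene"); crop(s,230,160,330,250,8,"i_s")
```

```text
[ 0.50727181 -0.09724415  0.1481964 ] [-5.34033340e-02  9.98573024e-01  5.29725646e-06] [-0.56373371  0.38268027 -1.2603508 ]
```

View pics/i_w.png

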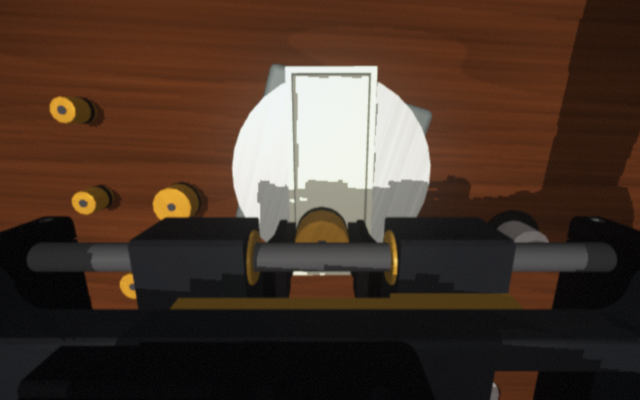

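View pics/i_s.png

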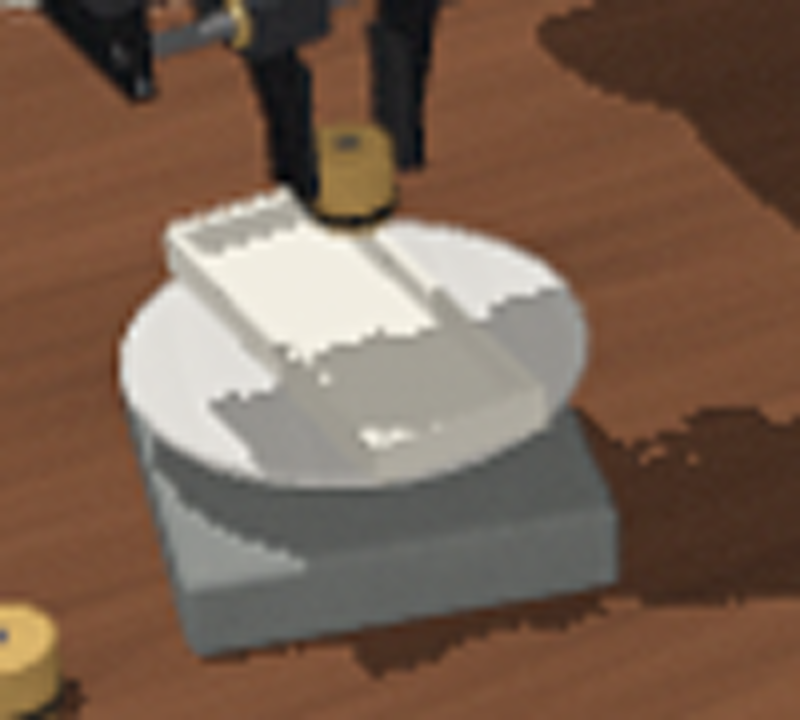

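Run:
```python
from m import *
np.set_printoptions(precision=4,suppress=True)
w=cap("wrist"); z=.0825
crop(w,270,55,390,290,2.5,"i_wc")
a,b=ray(w,285.5,66.5,z),ray(w,378,66.5,z); print(a,b,np.linalg.norm(a-b)); m=(a+b)/2
d=np.array([.9985,.0545]); c=m[:2]+.08*d; print("centre",c)
for k in (20,-20): print(k, c+d*k/1000)
```

```text
[ 0.4085 -0.1281  0.0825] [ 0.405  -0.0638  0.0825] 0.06436171166517644
centre [ 0.4866 -0.0916]
20 [ 0.5066 -0.0905]
-20 [ 0.4667 -0.0927]
```

View pics/i_wc.png

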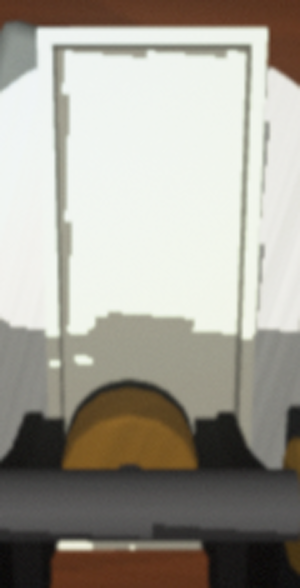

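Call:
servo_tool:
  slide:
    - [-0.01, 0.11, -0.2]
    - [0, 0, -0.3]
    - [0, 0, -0.25]
    - [0, 0, -0.15]
    - [0, 0, 0]
    - [0, 0, 0]
    - [0, 0, 0]
  twist:
    - [0, 0, 0]
    - [0, 0, 0]
    - [0, 0, 0]
    - [0, 0, 0]
    - [0, 0, 0]
    - [0, 0, 0]
    - [0, 0, 0]
  gripper: [1, 1, 1, 1, 1, 1, 1]

```text
time_s: 39.28
tcp_pos: [0.5075, -0.09, 0.0948]
ee_rot: [[-0.999, -0.055, 0.001], [-0.055, 0.999, 0.0], [-0.001, 0.0, -1.0]]
wrist_force: [0.4, 0.4, -0.4]
gripper_width: 0.335
```

Call:
servo_tool:
  slide:
    - [-0.01, -0.01, -0.05]
    - [0, 0, -0.05]
    - [0, 0, -0.04]
    - [0, 0, -0.04]
    - [0, 0, 0]
    - [0, 0, 0]
  twist:
    - [0, 0, 0]
    - [0, 0, 0]
    - [0, 0, 0]
    - [0, 0, 0]
    - [0, 0, 0]
    - [0, 0, 0]
  gripper: [1, 1, 1, 1, 1, 1]

```text
time_s: 40.02
tcp_pos: [0.5063, -0.0906, 0.0834]
ee_rot: [[-0.999, -0.055, -0.0], [-0.055, 0.999, -0.0], [0.0, -0.0, -1.0]]
wrist_force: [0.1, -0.5, 0.3]
gripper_width: 0.337
```

Call:
servo_tool:
  slide:
    - [0, 0, 0]
    - [0, 0, 0]
    - [0, 0, 0]
    - [0, 0, 0]
    - [0, 0, 0.15]
    - [0, 0, 0.4]
    - [0, 0, 0.5]
    - [0, 0, 0.5]
    - [0, 0, 0.3]
    - [0, 0, 0]
    - [0, 0, 0]
    - [0, 0, 0]
  twist:
    - [0, 0, 0]
    - [0, 0, 0]
    - [0, 0, 0]
    - [0, 0, 0]
    - [0, 0, 0]
    - [0, 0, 0]
    - [0, 0, 0]
    - [0, 0, 0]
    - [0, 0, 0]
    - [0, 0, 0]
    - [0, 0, 0]
    - [0, 0, 0]
  gripper: [0.6, 0.55, 0.5, 0.5, 0.5, 0.5, 0.3, 0.3, 0.3, 0.3, 0.3, 0.3]

```text
time_s: 41.52
tcp_pos: [0.5058, -0.0906, 0.1933]
ee_rot: [[-0.999, -0.055, -0.002], [-0.055, 0.999, -0.0], [0.002, 0.0, -1.0]]
wrist_force: [0.6, 0.1, 0.7]
gripper_width: 0.7
```

Run:
```python
from m import *
np.set_printoptions(precision=4,suppress=True)
print(r.sense()["tcp_pos"])
w=cap("wrist","j_w");t=cap("top","j_t"); s=cap("scene"); crop(s,170,160,370,280,4,"j_s")
hsv=cv2.cvtColor(t["image"],cv2.COLOR_BGR2HSV)
m=(hsv[...,0]>15)&(hsv[...,0]<30)&(hsv[...,1]>110)&(hsv[...,2]>95);m[:140]=0;m[230:]=0;m[:,:390]=0;m[:,470:]=0
for b in blobs(m,t,.028,20): print(b[:5])
```

```text
[ 0.5058 -0.0906  0.1933]
(np.int32(95), array([425.8842, 155.0947]), array([ 0.6211, -0.286 ]), array([ 0.621 , -0.2857]), 0.017079470679163933)
(np.int32(30), array([417.2667, 184.2333]), array([ 0.5344, -0.2559]), array([ 0.5336, -0.2536]), 0.013517643325030804)
(np.int32(65), array([440.6615, 183.9538]), array([ 0.5337, -0.3252]), array([ 0.5332, -0.3254]), 0.014436130411922932)
(np.int32(65), array([444.5538, 213.1385]), array([ 0.4474, -0.3318]), array([ 0.4473, -0.332 ]), 0.013944857753813267)
```

View pics/j_w.png

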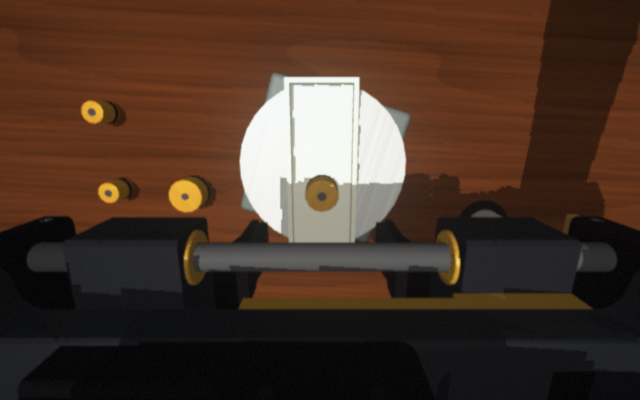

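View pics/j_t.png

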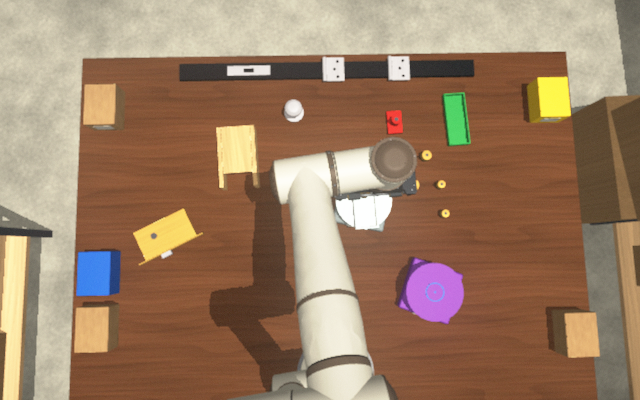

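View pics/j_s.png

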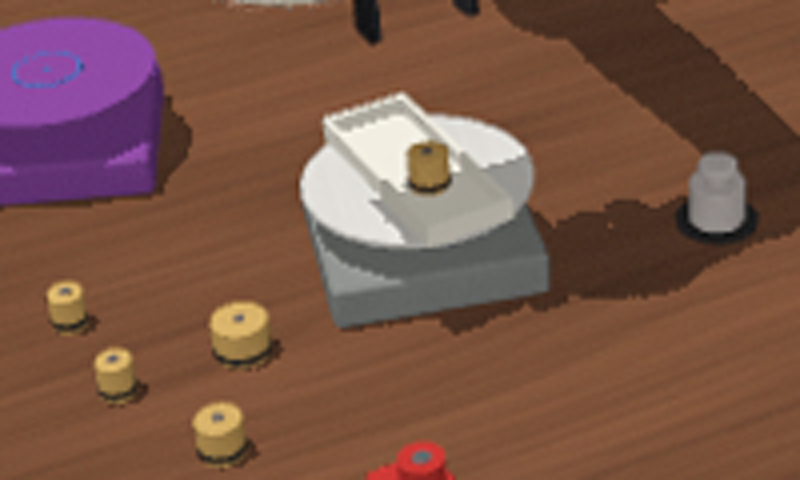

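Call:
servo_tool:
  slide:
    - [0.1, -0.3, 0]
    - [0.1, -0.5, 0]
    - [0.1, -0.5, 0]
    - [0.2, -0.5, 0]
    - [0.2, -0.5, 0]
    - [0.2, -0.5, 0]
    - [0.2, -0.4, 0]
    - [0.1, -0.1, 0]
    - [0, 0, 0]
    - [0, 0, 0]
    - [0, 0, 0]
  twist:
    - [0, 0, 0]
    - [0, 0, 0]
    - [0, 0, 0]
    - [0, 0, 0]
    - [0, 0, 0]
    - [0, 0, 0]
    - [0, 0, 0]
    - [0, 0, 0]
    - [0, 0, 0]
    - [0, 0, 0]
    - [0, 0, 0]
  gripper: [0.3, 0.3, 0.3, 0.3, 0.3, 0.3, 0.3, 0.3, 0.3, 0.3, 0.3]

```text
time_s: 43.05
tcp_pos: [0.5783, -0.2878, 0.1947]
ee_rot: [[-0.998, -0.056, 0.0], [-0.056, 0.998, -0.0], [-0.0, -0.0, -1.0]]
wrist_force: [-0.2, -0.2, -0.3]
gripper_width: 0.699
```

Run:
```python
from m import *
np.set_printoptions(precision=4,suppress=True)
w=cap("wrist","k_w"); p=[.621,-.2858,.028];u=proj(w,p); print(u,rowsto([.621,-.2858,.016]))
x,y=map(int,u); crop(w,max(0,x-60),max(0,y-50),x+60,y+50,6,"k_wc"); print(x-60,y-50)
```

```text
[321.7331 216.3083] [ 0.712  0.035 -2.979]
261 166
```

View pics/k_wc.png

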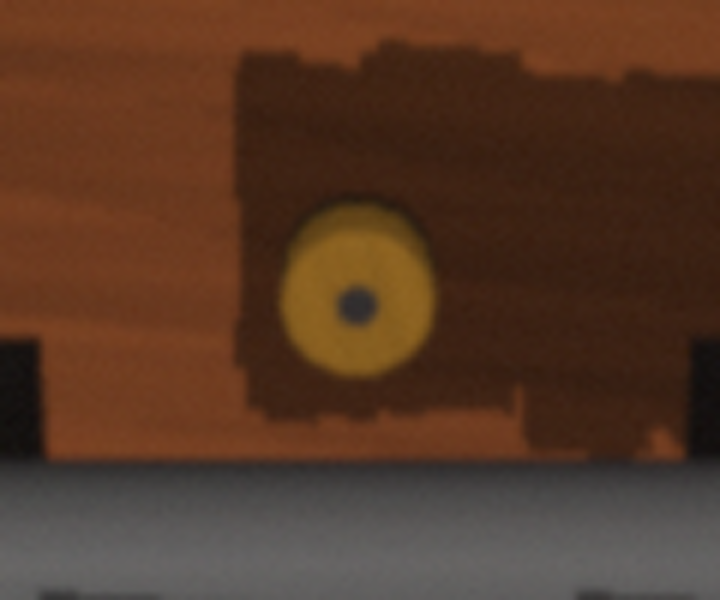

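Call:
servo_tool:
  slide:
    - [0.3, 0.01, -0.1]
    - [0.41, 0.01, -0.3]
    - [0, 0, -0.4]
    - [0, 0, -0.4]
    - [0, 0, -0.4]
    - [0, 0, -0.4]
    - [0, 0, -0.4]
    - [0, 0, -0.35]
    - [0, 0, -0.2]
    - [0, 0, 0]
    - [0, 0, 0]
    - [0, 0, 0]
  twist:
    - [0, 0, 0]
    - [0, 0, 0]
    - [0, 0, 0]
    - [0, 0, 0]
    - [0, 0, 0]
    - [0, 0, 0]
    - [0, 0, 0]
    - [0, 0, 0]
    - [0, 0, 0]
    - [0, 0, 0]
    - [0, 0, 0]
    - [0, 0, 0]
  gripper: [0.3, 0.3, 0.3, 0.3, 0.3, 0.3, 0.3, 0.3, 0.3, 0.3, 0.3, 0.3]

```text
time_s: 44.6
tcp_pos: [0.6218, -0.2875, 0.0185]
ee_rot: [[-0.998, -0.055, 0.002], [-0.055, 0.998, -0.001], [-0.002, -0.001, -1.0]]
wrist_force: [-0.3, 1.1, 0.2]
gripper_width: 0.704
```

Call:
servo_tool:
  slide:
    - [-0.01, 0.01, -0.04]
    - [0, 0, 0]
    - [0, 0, 0]
    - [0, 0, 0]
    - [0, 0, 0]
    - [0, 0, 0]
    - [0, 0, 0]
    - [0, 0, 0]
  twist:
    - [0, 0, 0]
    - [0, 0, 0]
    - [0, 0, 0]
    - [0, 0, 0]
    - [0, 0, 0]
    - [0, 0, 0]
    - [0, 0, 0]
    - [0, 0, 0]
  gripper: [0.3, 0.3, 0.4, 0.5, 0.6, 0.7, 0.8, 1]

```text
time_s: 45.6
tcp_pos: [0.6204, -0.2868, 0.0149]
ee_rot: [[-0.999, -0.055, 0.0], [-0.055, 0.999, -0.0], [-0.0, -0.0, -1.0]]
wrist_force: [-0.2, 0.0, 0.2]
gripper_width: 0.334
```

Call:
servo_tool:
  slide:
    - [0, 0, 0.1]
    - [0, 0, 0.3]
    - [0, 0, 0.5]
    - [0, 0, 0.5]
    - [0, 0, 0.5]
    - [0, 0, 0.35]
    - [-0.2, 0.2, 0]
    - [-0.4, 0.5, 0]
    - [-0.4, 0.5, 0]
    - [-0.4, 0.5, 0]
    - [-0.4, 0.5, 0]
    - [-0.4, 0.5, 0]
  twist:
    - [0, 0, 0]
    - [0, 0, 0]
    - [0, 0, 0]
    - [0, 0, 0]
    - [0, 0, 0]
    - [0, 0, 0]
    - [0, 0, 0]
    - [0, 0, 0]
    - [0, 0, 0]
    - [0, 0, 0]
    - [0, 0, 0]
    - [0, 0, 0]
  gripper: [1, 1, 1, 1, 1, 1, 1, 1, 1, 1, 1, 1]

```text
time_s: 47.1
tcp_pos: [0.488, -0.1239, 0.1515]
ee_rot: [[-0.999, -0.055, 0.002], [-0.055, 0.999, -0.0], [-0.002, -0.0, -1.0]]
wrist_force: [0.6, 0.2, -1.6]
gripper_width: 0.33
```

Call:
servo_tool:
  slide:
    - [-0.25, 0.35, 0]
    - [-0.1, 0.15, 0]
    - [0, 0, 0]
    - [0, 0, 0]
    - [0, 0, 0]
  twist:
    - [0, 0, 0]
    - [0, 0, 0]
    - [0, 0, 0]
    - [0, 0, 0]
    - [0, 0, 0]
  gripper: [1, 1, 1, 1, 1]

```text
time_s: 47.72
tcp_pos: [0.4679, -0.0953, 0.1498]
ee_rot: [[-0.999, -0.054, -0.0], [-0.054, 0.999, -0.0], [0.0, -0.0, -1.0]]
wrist_force: [-1.3, -0.7, -0.8]
gripper_width: 0.333
```

Run:
```python
from m import *
print(rowsto([.4667,-.0927,.092]))
w=cap("wrist","l_w"); s=cap("scene"); crop(s,170,160,370,280,4,"l_s")
```

```text
[-0.019  0.043 -0.963]
```

View pics/l_w.png

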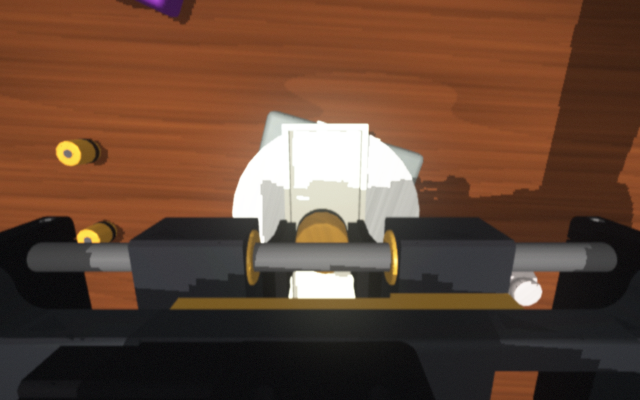

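View pics/l_s.png

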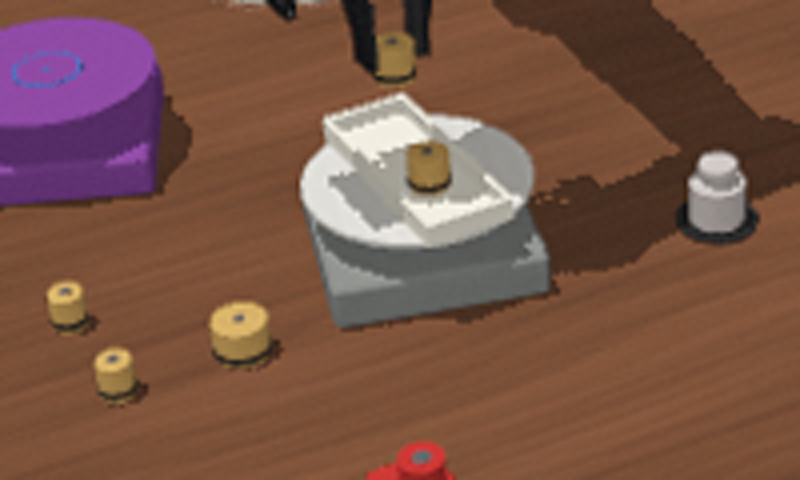

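Call:
servo_tool:
  slide:
    - [-0.02, 0.043, -0.2]
    - [0, 0, -0.3]
    - [0, 0, -0.3]
    - [0, 0, -0.15]
    - [0, 0, 0]
    - [0, 0, 0]
    - [0, 0, 0]
  twist:
    - [0, 0, 0]
    - [0, 0, 0]
    - [0, 0, 0]
    - [0, 0, 0]
    - [0, 0, 0]
    - [0, 0, 0]
    - [0, 0, 0]
  gripper: [1, 1, 1, 1, 1, 1, 1]

```text
time_s: 48.7
tcp_pos: [0.4667, -0.0921, 0.0936]
ee_rot: [[-0.998, -0.055, 0.001], [-0.055, 0.998, 0.0], [-0.001, 0.0, -1.0]]
wrist_force: [-0.1, 0.5, 0.1]
gripper_width: 0.334
```

Call:
servo_tool:
  slide:
    - [0, 0, -0.05]
    - [0, 0, -0.05]
    - [0, 0, -0.04]
    - [0, 0, -0.04]
    - [0, 0, -0.04]
    - [0, 0, 0]
    - [0, 0, 0]
  twist:
    - [0, 0, 0]
    - [0, 0, 0]
    - [0, 0, 0]
    - [0, 0, 0]
    - [0, 0, 0]
    - [0, 0, 0]
    - [0, 0, 0]
  gripper: [1, 1, 1, 1, 1, 1, 1]

```text
time_s: 49.58
tcp_pos: [0.4662, -0.0922, 0.0798]
ee_rot: [[-0.999, -0.055, -0.0], [-0.055, 0.999, -0.0], [0.0, -0.0, -1.0]]
wrist_force: [-0.8, -0.8, -1.1]
gripper_width: 0.335
```

Call:
servo_tool:
  slide:
    - [0, 0, -0.02]
    - [0, 0, 0]
    - [0, 0, 0]
    - [0, 0, 0]
    - [0, 0, 0]
    - [0, 0, 0]
    - [0, 0, 0.1]
    - [0, 0, 0.4]
    - [0, 0, 0.5]
    - [0, 0, 0.5]
    - [0, 0, 0.3]
    - [0, 0, 0]
  twist:
    - [0, 0, 0]
    - [0, 0, 0]
    - [0, 0, 0]
    - [0, 0, 0]
    - [0, 0, 0]
    - [0, 0, 0]
    - [0, 0, 0]
    - [0, 0, 0]
    - [0, 0, 0]
    - [0, 0, 0]
    - [0, 0, 0]
    - [0, 0, 0]
  gripper: [1, 1, 0.6, 0.55, 0.5, 0.5, 0.5, 0.5, 0.3, 0.2, 0, 0]

```text
time_s: 51.08
tcp_pos: [0.4671, -0.0921, 0.1882]
ee_rot: [[-0.998, -0.055, 0.004], [-0.055, 0.998, 0.0], [-0.004, 0.0, -1.0]]
wrist_force: [-0.9, -0.2, -0.2]
gripper_width: 0.867
```

Call:
servo_tool:
  slide:
    - [0, 0, 0]
    - [0, 0, 0]
    - [0, 0, 0]
    - [0, 0, 0]
    - [0, 0, 0]
    - [0, 0, 0]
    - [0, 0, 0]
    - [0, 0, 0]
    - [0, 0, 0]
    - [0, 0, 0]
    - [0, 0, 0]
    - [0, 0, 0]
  twist:
    - [0, 0, 0]
    - [0, 0, 0]
    - [0, 0, 0]
    - [0, 0, 0]
    - [0, 0, 0]
    - [0, 0, 0]
    - [0, 0, 0]
    - [0, 0, 0]
    - [0, 0, 0]
    - [0, 0, 0]
    - [0, 0, 0]
    - [0, 0, 0]
  gripper: [0, 0, 0, 0, 0, 0, 0, 0, 0, 0, 0, 0]

```text
time_s: 52.58
tcp_pos: [0.4662, -0.0922, 0.1866]
ee_rot: [[-0.999, -0.055, -0.0], [-0.055, 0.999, 0.0], [0.0, 0.0, -1.0]]
wrist_force: [0.3, 1.1, 1.1]
gripper_width: 1.003
```

Run:
```python
from m import *
print(r.sense()["tcp_pos"],r.sense()["ee_rot"][:,1])
w=cap("wrist","m_w"); s=cap("scene"); crop(s,230,160,330,250,8,"m_s"); cv2.imwrite("pics/m_sf.png",s["image"])
crop(w,250,70,410,270,3.5,"m_wc")
```

```text
[ 0.46621944 -0.09216027  0.18655162] [-5.46491335e-02  9.98505619e-01  6.95970981e-06]
```

View pics/m_w.png

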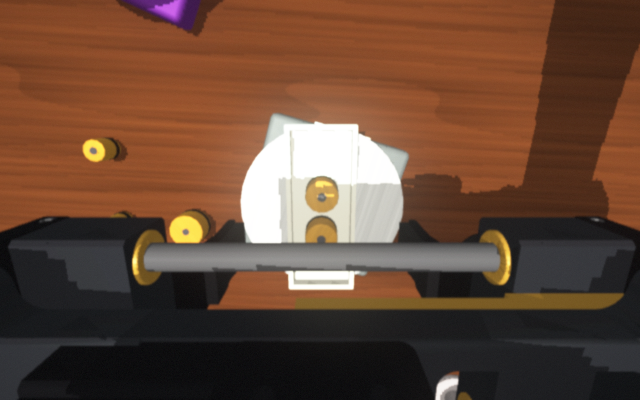

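View pics/m_s.png

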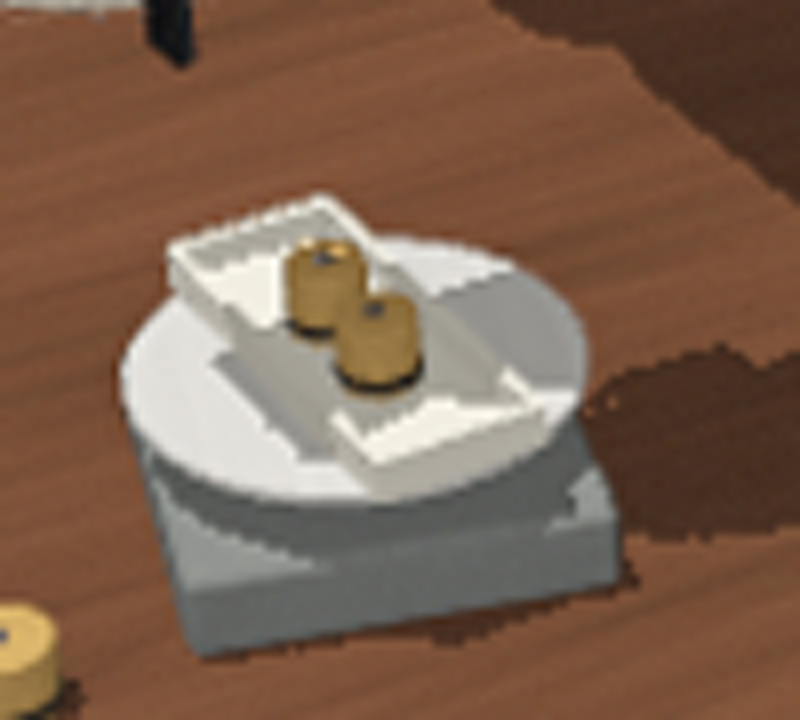

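View pics/m_wc.png

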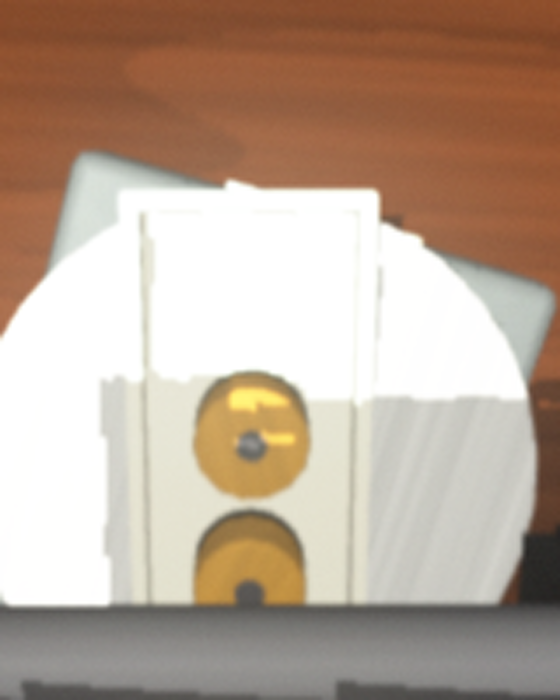

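Run:
```python
from m import *
np.set_printoptions(precision=4,suppress=True)
w=cap("wrist")
a=[ray(w,250-.5+u/3.5,70-.5+190/3.5,.076) for u in (119,380)]; print(a,np.linalg.norm(a[0]-a[1])); 
c=(a[0]+a[1])[:2]/2+.08*np.array([.9985,.0545]); print(c,rowsto([c[0],c[1],.0635]))
```

```text
[array([ 0.4075, -0.1292,  0.076 ]), array([ 0.4039, -0.0644,  0.076 ])] 0.06492767664170213
[ 0.4856 -0.0924] [ 0.323 -0.004 -2.051]
```

Call:
servo_tool:
  slide:
    - [0.15, 0, -0.1]
    - [0.18, 0, -0.3]
    - [0, 0, -0.4]
    - [0, 0, -0.4]
    - [0, 0, -0.3]
    - [0, 0, -0.2]
    - [0, 0, -0.1]
    - [0, 0, -0.1]
    - [0, 0, 0]
    - [0, 0, 0]
    - [0, 0, 0]
  twist:
    - [0, 0, 0]
    - [0, 0, 0]
    - [0, 0, 0]
    - [0, 0, 0]
    - [0, 0, 0]
    - [0, 0, 0]
    - [0, 0, 0]
    - [0, 0, 0]
    - [0, 0, 0]
    - [0, 0, 0]
    - [0, 0, 0]
  gripper: [0, 0, 0, 0, 0, 0, 0, 0, 0, 0, 0]

```text
time_s: 54.1
tcp_pos: [0.4863, -0.0921, 0.073]
ee_rot: [[-0.998, -0.055, 0.001], [-0.055, 0.998, 0.0], [-0.001, 0.0, -1.0]]
wrist_force: [1.1, 0.5, 0.0]
gripper_width: 1.0
```

Run:
```python
from m import *
print(r.sense()["tcp_pos"],r.sense()["wrist_force"])
s=cap("scene"); crop(s,230,160,330,250,8,"n_s"); cap("wrist","n_w")
```

```text
[ 0.4863139  -0.09212833  0.07298913] [1.06651795 0.51786681 0.00302385]
```

View pics/n_s.png

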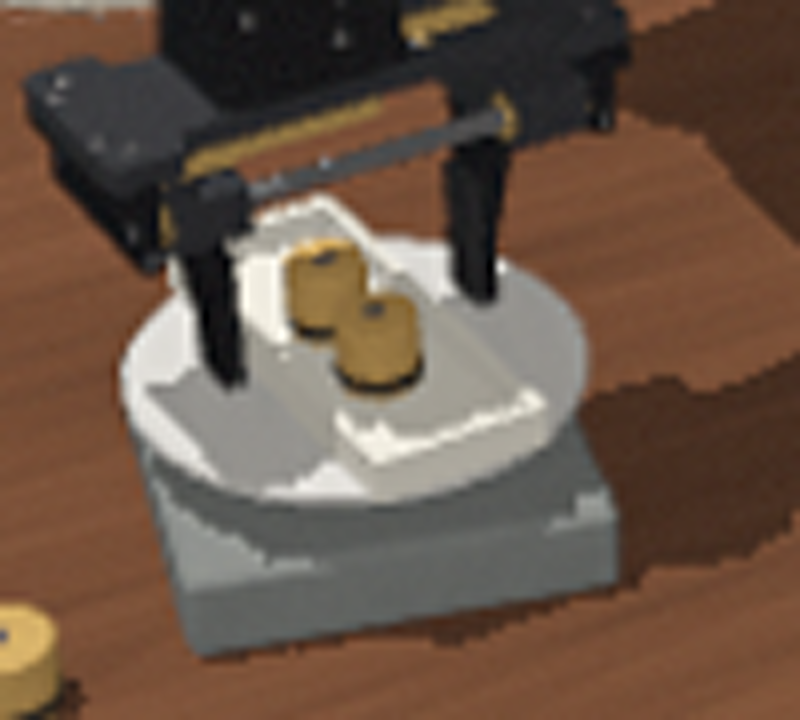

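View pics/n_w.png

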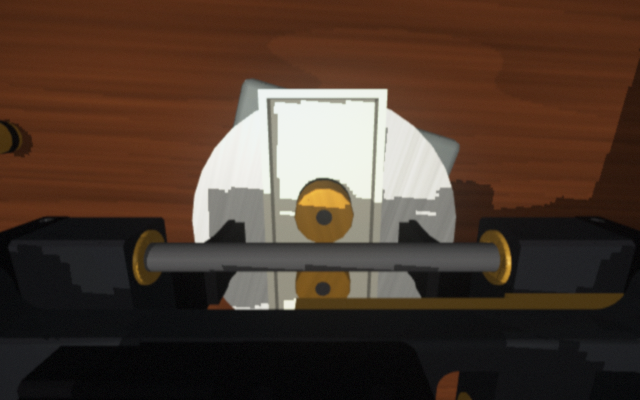

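Call:
servo_tool:
  slide:
    - [0, 0, -0.08]
    - [0, 0, -0.07]
    - [0, 0, 0]
    - [0, 0, 0]
    - [0, 0, 0]
  twist:
    - [0, 0, 0]
    - [0, 0, 0]
    - [0, 0, 0]
    - [0, 0, 0]
    - [0, 0, 0]
  gripper: [0, 0, 0, 0, 0]

```text
time_s: 54.82
tcp_pos: [0.4861, -0.0922, 0.0636]
ee_rot: [[-0.999, -0.055, 0.0], [-0.055, 0.999, 0.0], [-0.0, 0.0, -1.0]]
wrist_force: [-0.8, 0.9, 0.0]
gripper_width: 0.998
```

Call:
servo_tool:
  slide:
    - [0, 0, 0]
    - [0, 0, 0]
    - [0, 0, 0]
    - [0, 0, 0]
    - [0, 0, 0]
    - [0, 0, 0]
    - [0, 0, 0]
  twist:
    - [0, 0, 0]
    - [0, 0, 0]
    - [0, 0, 0]
    - [0, 0, 0]
    - [0, 0, 0]
    - [0, 0, 0]
    - [0, 0, 0]
  gripper: [0.05, 0.1, 0.15, 0.2, 0.25, 0.3, 1]

```text
time_s: 55.7
tcp_pos: [0.486, -0.0921, 0.0635]
ee_rot: [[-0.999, -0.055, 0.0], [-0.055, 0.999, 0.0], [-0.0, 0.0, -1.0]]
wrist_force: [-1.1, 1.6, 0.7]
gripper_width: 0.732
```

Call:
servo_tool:
  slide:
    - [0, 0, 0.05]
    - [0, 0, 0.1]
    - [0, 0, 0.2]
    - [0, 0, 0.3]
    - [0, 0, 0.35]
    - [0, 0, 0.3]
    - [0, 0, 0.15]
    - [0, 0, 0.05]
    - [0, 0.1, 0]
    - [-0.1, 0.2, 0]
    - [-0.1, 0.3, 0]
    - [-0.1, 0.4, 0]
  twist:
    - [0, 0, 0]
    - [0, 0, 0]
    - [0, 0, 0]
    - [0, 0, 0]
    - [0, 0, 0]
    - [0, 0, 0]
    - [0, 0, 0]
    - [0, 0, 0]
    - [0, 0, 0]
    - [0, 0, 0]
    - [0, 0, 0]
    - [0, 0, 0]
  gripper: [1, 1, 1, 1, 1, 1, 1, 1, 1, 1, 1, 1]

```text
time_s: 57.2
tcp_pos: [0.467, -0.0313, 0.1529]
ee_rot: [[-0.999, -0.054, -0.002], [-0.054, 0.999, -0.0], [0.002, -0.0, -1.0]]
wrist_force: [0.4, 0.2, -2.8]
gripper_width: 0.727
```

Call:
servo_tool:
  slide:
    - [-0.1, 0.4, 0]
    - [-0.1, 0.45, 0]
    - [-0.1, 0.45, 0]
    - [-0.1, 0.45, 0]
    - [-0.1, 0.45, 0]
    - [-0.05, 0.45, 0]
    - [0, 0.45, 0]
    - [0, 0.45, 0]
    - [0, 0.4, 0]
    - [0, 0.4, 0]
    - [0, 0.3, 0]
    - [0, 0.2, 0]
  twist:
    - [0, 0, 0]
    - [0, 0, 0]
    - [0, 0, 0]
    - [0, 0, 0]
    - [0, 0, 0]
    - [0, 0, 0]
    - [0, 0, 0]
    - [0, 0, 0]
    - [0, 0, 0]
    - [0, 0, 0]
    - [0, 0, 0]
    - [0, 0, 0]
  gripper: [1, 1, 1, 1, 1, 1, 1, 1, 1, 1, 1, 1]

```text
time_s: 58.7
tcp_pos: [0.4348, 0.2598, 0.1533]
ee_rot: [[-0.998, -0.055, -0.0], [-0.055, 0.998, -0.0], [0.0, -0.0, -1.0]]
wrist_force: [0.7, -0.3, -3.7]
gripper_width: 0.731
```

Call:
servo_tool:
  slide:
    - [0, 0.1, 0]
    - [0, 0, 0]
    - [0, 0, 0]
  twist:
    - [0, 0, 0]
    - [0, 0, 0]
    - [0, 0, 0]
  gripper: [1, 1, 1]

```text
time_s: 59.08
tcp_pos: [0.4349, 0.2642, 0.1535]
ee_rot: [[-0.999, -0.054, -0.0], [-0.054, 0.999, -0.0], [0.0, -0.0, -1.0]]
wrist_force: [-0.2, -0.2, -2.7]
gripper_width: 0.732
```

Run:
```python
from m import *
print(r.sense()["tcp_pos"],r.sense()["ee_rot"][:,1],r.sense()["wrist_force"],r.sense()["joints"])
s=cap("scene","o_s"); cap("wrist","o_w"); t=cap("top","o_t"); crop(t,190,100,310,220,5,"o_tc")
```

```text
[0.43491929 0.26421138 0.15349071] [-5.39504919e-02  9.98543556e-01 -3.34312614e-04] [-0.17026503 -0.19238028 -2.67215173] [ 4.95778878e+01  1.45312268e+01 -2.13913794e+01 -4.47781742e-03
 -5.41072512e+01 -1.36482628e+02]
```

View pics/o_s.png

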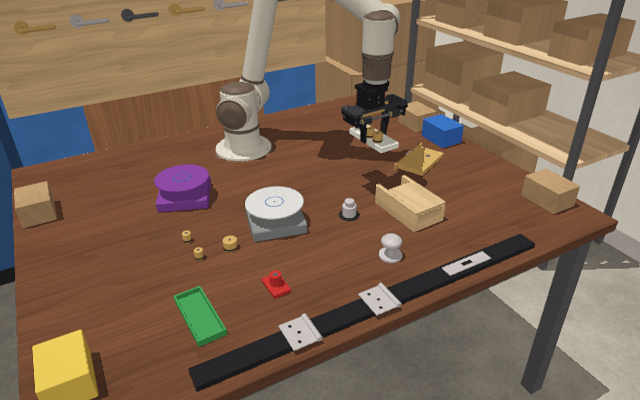

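View pics/o_w.png

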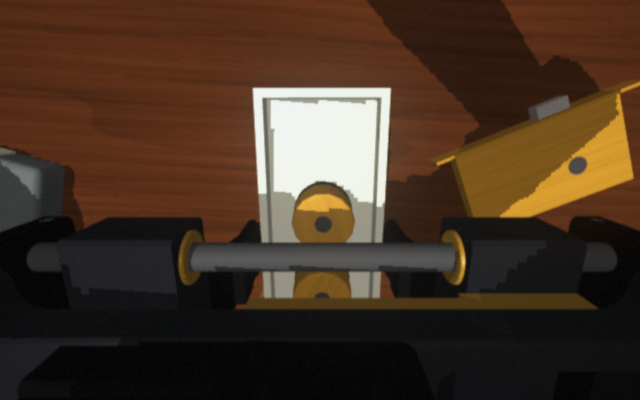

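View pics/o_tc.png

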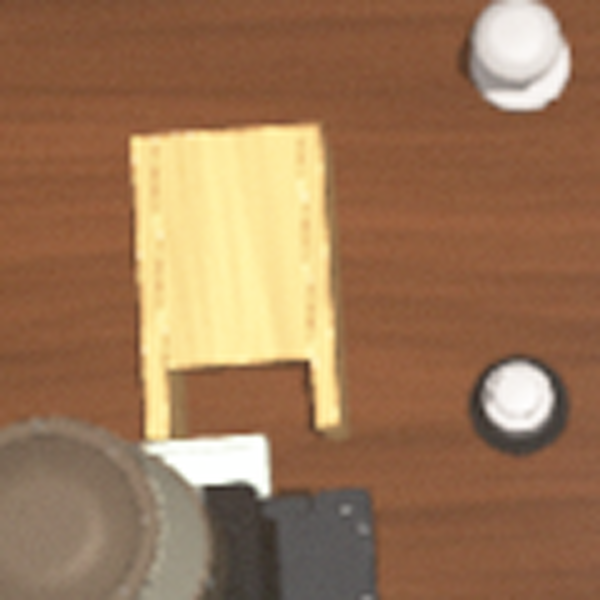

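Call:
servo_tool:
  slide:
    - [0, -0.1, -0.1]
    - [0, 0, -0.2]
    - [0, 0, -0.3]
    - [0, 0, -0.4]
    - [0, 0, -0.4]
    - [0, 0, -0.4]
    - [0, 0, -0.25]
    - [0, 0, -0.15]
    - [0, 0, -0.1]
    - [0, 0, 0]
    - [0, 0, 0]
    - [0, 0, 0]
  twist:
    - [0, 0, 0]
    - [0, 0, 0]
    - [0, 0, 0]
    - [0, 0, 0]
    - [0, 0, 0]
    - [0, 0, 0]
    - [0, 0, 0]
    - [0, 0, 0]
    - [0, 0, 0]
    - [0, 0, 0]
    - [0, 0, 0]
    - [0, 0, 0]
  gripper: [1, 1, 1, 1, 1, 1, 1, 1, 1, 1, 1, 1]

```text
time_s: 60.72
tcp_pos: [0.4353, 0.2591, 0.0161]
ee_rot: [[-0.999, -0.055, 0.001], [-0.055, 0.999, 0.001], [-0.001, 0.001, -1.0]]
wrist_force: [-0.7, -0.9, -3.0]
gripper_width: 0.734
```

Run:
```python
from m import *
print(r.sense()["tcp_pos"],r.sense()["ee_rot"][:,1],r.sense()["wrist_force"])
s=cap("scene"); crop(s,330,100,460,240,5,"p_s"); t=cap("top"); crop(t,190,100,310,220,5,"p_tc")
```

```text
[0.43528617 0.25914592 0.01611109] [-5.47163583e-02  9.98501523e-01  9.10722440e-04] [-0.72948159 -0.9070559  -3.02004225]
```

View pics/p_s.png

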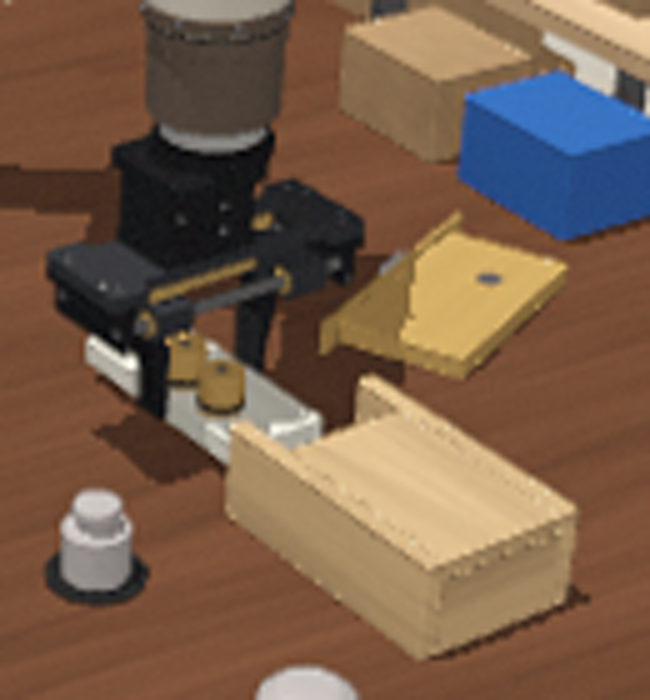

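View pics/p_tc.png

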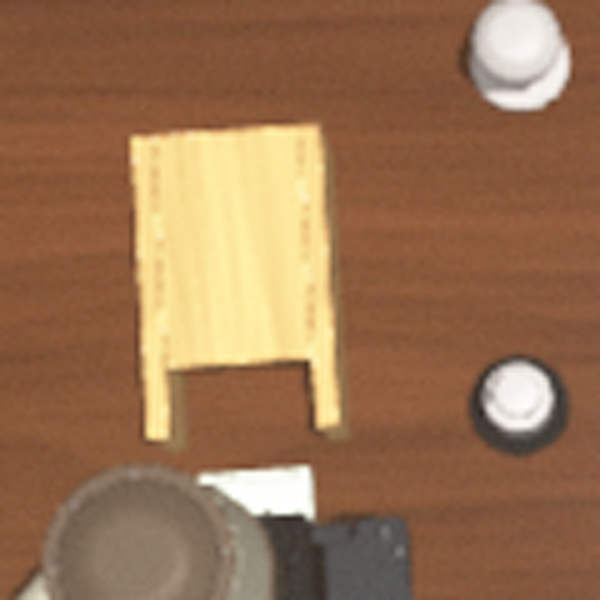

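Call:
servo_tool:
  slide:
    - [0, -0.01, -0.08]
    - [0, 0, -0.04]
    - [0, 0, -0.03]
    - [0, 0, 0]
    - [0, 0, 0]
  twist:
    - [0, 0, 0]
    - [0, 0, 0]
    - [0, 0, 0]
    - [0, 0, 0]
    - [0, 0, 0]
  gripper: [1, 1, 1, 1, 1]

```text
time_s: 61.45
tcp_pos: [0.4351, 0.2583, 0.0066]
ee_rot: [[-0.999, -0.055, 0.0], [-0.055, 0.999, 0.0], [-0.0, 0.0, -1.0]]
wrist_force: [0.0, -0.1, -4.8]
gripper_width: 0.729
```

Call:
servo_tool:
  slide:
    - [0.1, 0.005, 0]
    - [0.15, 0.008, 0]
    - [0.2, 0.011, 0]
    - [0.2, 0.011, 0]
    - [0.2, 0.011, 0]
    - [0.2, 0.011, 0]
    - [0.12, 0.007, 0]
    - [0.08, 0.004, 0]
    - [0, 0, 0]
    - [0, 0, 0]
    - [0, 0, 0]
  twist:
    - [0, 0, 0]
    - [0, 0, 0]
    - [0, 0, 0]
    - [0, 0, 0]
    - [0, 0, 0]
    - [0, 0, 0]
    - [0, 0, 0]
    - [0, 0, 0]
    - [0, 0, 0]
    - [0, 0, 0]
    - [0, 0, 0]
  gripper: [1, 1, 1, 1, 1, 1, 1, 1, 1, 1, 1]

```text
time_s: 62.82
tcp_pos: [0.5097, 0.2623, 0.0066]
ee_rot: [[-0.998, -0.055, -0.0], [-0.055, 0.998, -0.0], [0.0, -0.0, -1.0]]
wrist_force: [-0.6, 1.0, -2.8]
gripper_width: 0.729
```

Run:
```python
from m import *
print(r.sense()["tcp_pos"],r.sense()["ee_rot"][:,1],r.sense()["wrist_force"])
s=cap("scene"); crop(s,330,100,460,240,5,"q_s"); t=cap("top"); crop(t,190,100,310,220,5,"q_tc"); cap("wrist","q_w")
```

```text
[0.50970561 0.26231167 0.00659582] [-5.49632261e-02  9.98488376e-01 -8.20008758e-05] [-0.6237165   1.01400677 -2.78620753]
```

View pics/q_s.png

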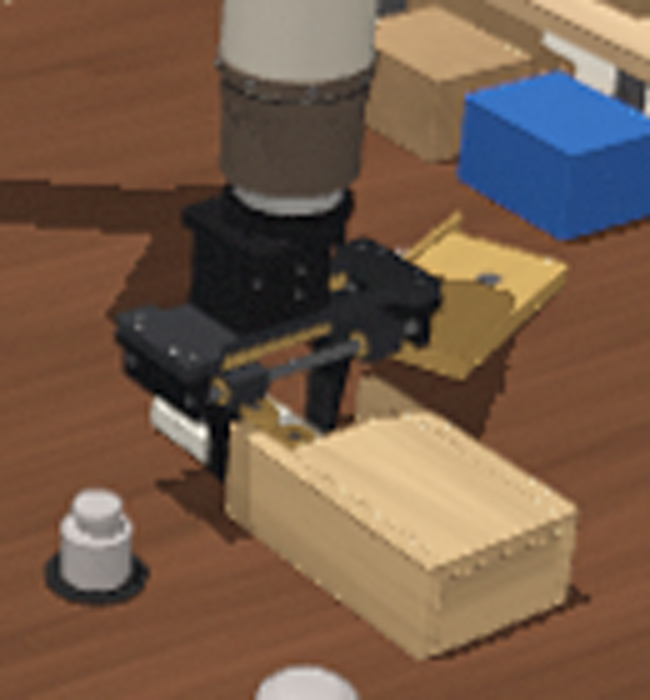

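View pics/q_tc.png

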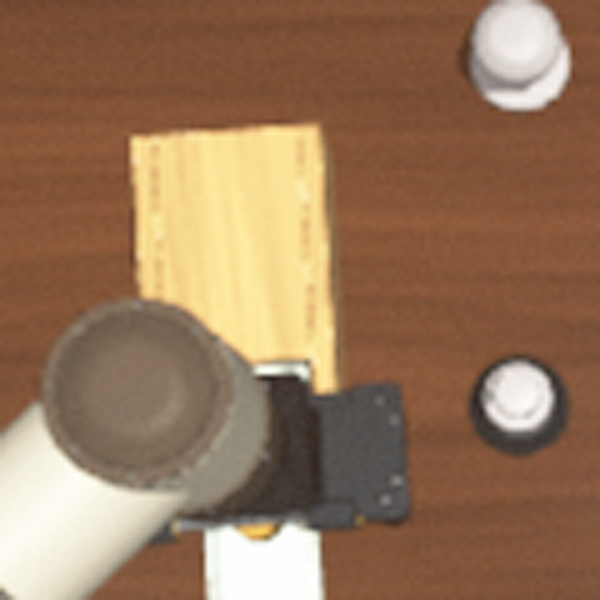

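Call:
servo_tool:
  slide:
    - [0, 0, -0.02]
    - [0, 0, -0.02]
    - [0, 0, 0]
    - [0, 0, 0]
  twist:
    - [0, 0, 0]
    - [0, 0, 0]
    - [0, 0, 0]
    - [0, 0, 0]
  gripper: [1, 1, 1, 1]

```text
time_s: 63.48
tcp_pos: [0.51, 0.2623, 0.0041]
ee_rot: [[-0.999, -0.055, -0.0], [-0.055, 0.999, -0.0], [0.0, -0.0, -1.0]]
wrist_force: [0.5, -0.9, -2.7]
gripper_width: 0.731
```

Call:
servo_tool:
  slide:
    - [0, 0, -0.015]
    - [0, 0, 0]
    - [0, 0, 0]
  twist:
    - [0, 0, 0]
    - [0, 0, 0]
    - [0, 0, 0]
  gripper: [1, 1, 1]

```text
time_s: 63.85
tcp_pos: [0.5101, 0.2624, 0.0034]
ee_rot: [[-0.999, -0.055, 0.0], [-0.055, 0.999, 0.0], [-0.0, 0.0, -1.0]]
wrist_force: [1.0, -0.6, -2.5]
gripper_width: 0.738
```

Call:
servo_tool:
  slide:
    - [0, 0, -0.015]
    - [0, 0, 0]
    - [0, 0, 0]
  twist:
    - [0, 0, 0]
    - [0, 0, 0]
    - [0, 0, 0]
  gripper: [1, 1, 1]

```text
time_s: 64.22
tcp_pos: [0.5101, 0.2624, 0.0033]
ee_rot: [[-0.998, -0.055, 0.0], [-0.055, 0.998, 0.0], [-0.0, 0.0, -1.0]]
wrist_force: [-3.2, -1.1, 5.5]
gripper_width: 0.73
```

Call:
servo_tool:
  slide:
    - [0, 0, 0]
    - [0, 0, 0]
    - [0, 0, 0]
    - [0, 0, 0]
    - [0, 0, 0.1]
    - [0, 0, 0.3]
    - [0, 0, 0.4]
    - [0, 0, 0.5]
    - [0, 0, 0.4]
    - [0, 0, 0.3]
    - [0, 0, 0]
    - [0, 0, 0]
  twist:
    - [0, 0, 0]
    - [0, 0, 0]
    - [0, 0, 0]
    - [0, 0, 0]
    - [0, 0, 0]
    - [0, 0, 0]
    - [0, 0, 0]
    - [0, 0, 0]
    - [0, 0, 0]
    - [0, 0, 0]
    - [0, 0, 0]
    - [0, 0, 0]
  gripper: [0.25, 0.2, 0.1, 0, 0, 0, 0, 0, 0, 0, 0, 0]

```text
time_s: 65.72
tcp_pos: [0.5095, 0.262, 0.1217]
ee_rot: [[-0.999, -0.054, -0.001], [-0.054, 0.999, -0.001], [0.001, -0.0, -1.0]]
wrist_force: [0.6, -0.7, -0.2]
gripper_width: 1.0
```

Call:
servo_tool:
  slide:
    - [-0.2, -0.01, 0]
    - [-0.3, -0.02, 0]
    - [-0.4, -0.02, 0]
    - [-0.4, -0.02, 0]
    - [-0.3, -0.02, 0]
    - [-0.2, -0.01, 0]
    - [0, 0, 0]
    - [0, 0, 0]
    - [0, 0, 0]
    - [0, 0, 0]
  twist:
    - [0, 0, 0]
    - [0, 0, 0]
    - [0, 0, 0]
    - [0, 0, 0]
    - [0, 0, 0]
    - [0, 0, 0]
    - [0, 0, 0]
    - [0, 0, 0]
    - [0, 0, 0]
    - [0, 0, 0]
  gripper: [0, 0.2, 0.4, 0.6, 0.8, 1, 1, 1, 1, 1]

```text
time_s: 66.97
tcp_pos: [0.4024, 0.2563, 0.1222]
ee_rot: [[-0.999, -0.054, -0.0], [-0.054, 0.999, -0.0], [0.0, -0.0, -1.0]]
wrist_force: [-0.1, 0.3, -0.1]
gripper_width: 0.063
```

Run:
```python
from m import *
np.set_printoptions(precision=4,suppress=True)
print(r.sense()["tcp_pos"],r.sense()["ee_rot"][:,1],r.sense()["wrist_force"],r.sense()["gripper_width"])
s=cap("scene"); crop(s,330,100,460,240,5,"r_s"); t=cap("top"); crop(t,190,100,310,220,5,"r_tc"); w=cap("wrist","r_w"); print(proj(w,[.430,.258,.016]))
```

```text
[0.4024 0.2563 0.1222] [-0.0541  0.9985 -0.0001] [-0.0824  0.3194 -0.1155] 0.06301975595083817
[322.4758 221.6831]
```

View pics/r_s.png

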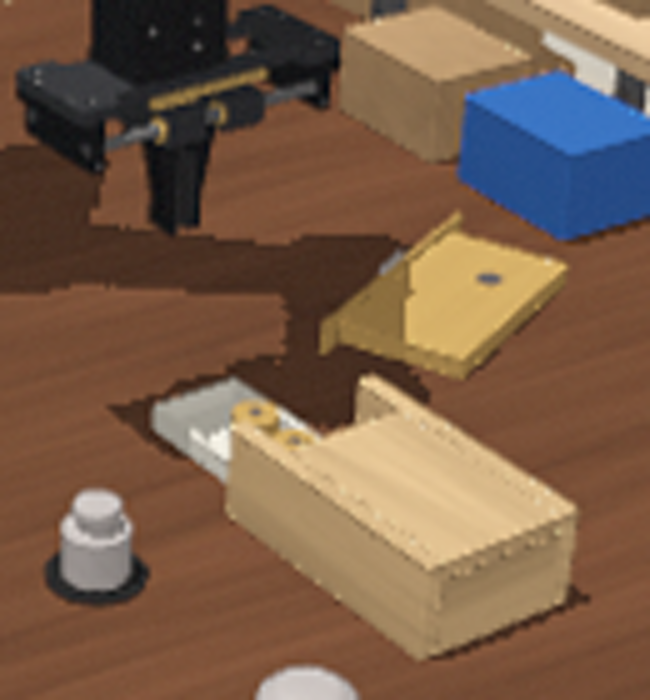

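View pics/r_w.png

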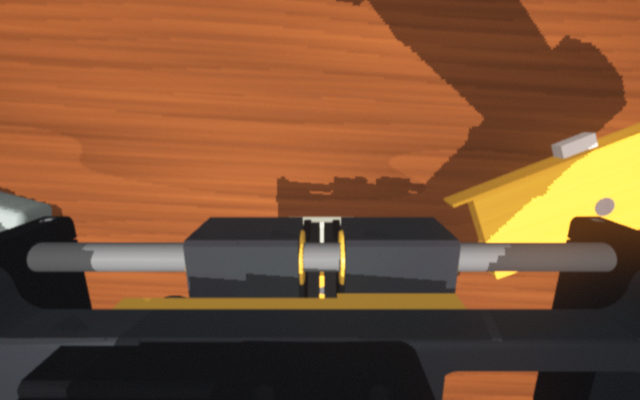

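View pics/r_tc.png

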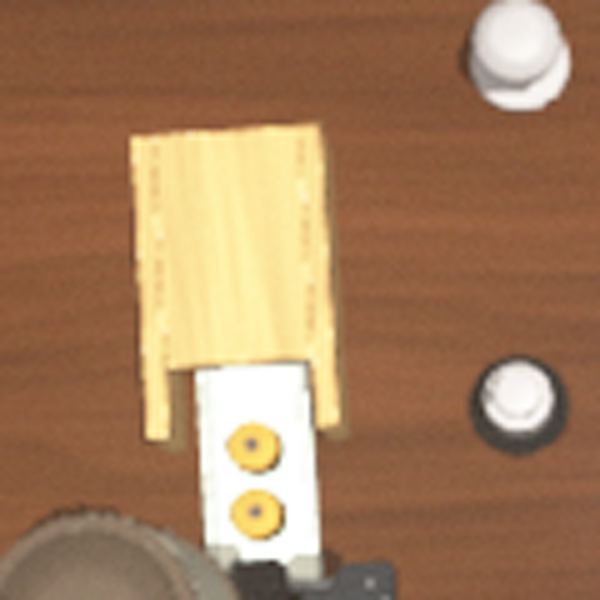

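Call:
servo_tool:
  slide:
    - [0, 0, -0.2]
    - [0, 0, -0.4]
    - [0, 0, -0.4]
    - [0, 0, -0.4]
    - [0, 0, -0.25]
    - [0, 0, -0.15]
    - [0, 0, -0.1]
    - [0, 0, 0]
    - [0, 0, 0]
  twist:
    - [0, 0, 0]
    - [0, 0, 0]
    - [0, 0, 0]
    - [0, 0, 0]
    - [0, 0, 0]
    - [0, 0, 0]
    - [0, 0, 0]
    - [0, 0, 0]
    - [0, 0, 0]
  gripper: [1, 1, 1, 1, 1, 1, 1, 1, 1]

```text
time_s: 68.25
tcp_pos: [0.4023, 0.2566, 0.0088]
ee_rot: [[-0.999, -0.055, 0.001], [-0.055, 0.999, 0.001], [-0.001, 0.001, -1.0]]
wrist_force: [0.4, -0.3, 0.4]
gripper_width: 0.008
```

Call:
servo_tool:
  slide:
    - [0, 0, -0.04]
    - [0, 0, 0]
    - [0, 0, 0]
  twist:
    - [0, 0, 0]
    - [0, 0, 0]
    - [0, 0, 0]
  gripper: [1, 1, 1]

```text
time_s: 68.62
tcp_pos: [0.4021, 0.2564, 0.0061]
ee_rot: [[-0.999, -0.055, 0.0], [-0.055, 0.999, 0.0], [-0.0, 0.0, -1.0]]
wrist_force: [0.5, 0.3, 0.7]
gripper_width: 0.006
```

Call:
servo_tool:
  slide:
    - [0.05, 0.003, 0]
    - [0.08, 0.004, 0]
    - [0.08, 0.004, 0]
    - [0.08, 0.004, 0]
    - [0.1, 0.006, 0]
    - [0.1, 0.005, 0]
    - [0.1, 0.006, 0]
    - [0.1, 0.005, 0]
    - [0.1, 0.006, 0]
    - [0.1, 0.005, 0]
    - [0.1, 0.006, 0]
    - [0.1, 0.005, 0]
  twist:
    - [0, 0, 0]
    - [0, 0, 0]
    - [0, 0, 0]
    - [0, 0, 0]
    - [0, 0, 0]
    - [0, 0, 0]
    - [0, 0, 0]
    - [0, 0, 0]
    - [0, 0, 0]
    - [0, 0, 0]
    - [0, 0, 0]
    - [0, 0, 0]
  gripper: [1, 1, 1, 1, 1, 1, 1, 1, 1, 1, 1, 1]

```text
time_s: 70.12
tcp_pos: [0.4678, 0.2599, 0.0059]
ee_rot: [[-0.999, -0.055, -0.0], [-0.055, 0.999, -0.0], [0.0, -0.0, -1.0]]
wrist_force: [-1.2, 0.1, -1.2]
gripper_width: 0.003
```

Call:
servo_tool:
  slide:
    - [0.1, 0.006, 0]
    - [0.1, 0.005, 0]
    - [0.1, 0.005, 0]
    - [0.1, 0.006, 0]
    - [0.08, 0.004, 0]
    - [0.06, 0.003, 0]
    - [0, 0, 0]
    - [0, 0, 0]
  twist:
    - [0, 0, 0]
    - [0, 0, 0]
    - [0, 0, 0]
    - [0, 0, 0]
    - [0, 0, 0]
    - [0, 0, 0]
    - [0, 0, 0]
    - [0, 0, 0]
  gripper: [1, 1, 1, 1, 1, 1, 1, 1]

```text
time_s: 71.12
tcp_pos: [0.5003, 0.262, 0.0063]
ee_rot: [[-0.998, -0.055, 0.001], [-0.055, 0.998, 0.001], [-0.001, 0.001, -1.0]]
wrist_force: [0.7, -0.4, 0.9]
gripper_width: 0.004
```

Run:
```python
from m import *
s=cap("scene"); crop(s,330,100,460,240,5,"s_s"); t=cap("top"); crop(t,190,100,310,220,5,"s_tc"); w=cap("wrist","s_w")
print(r.sense()["tcp_pos"])
```

```text
[0.50002467 0.26182516 0.00618082]
```

View pics/s_s.png

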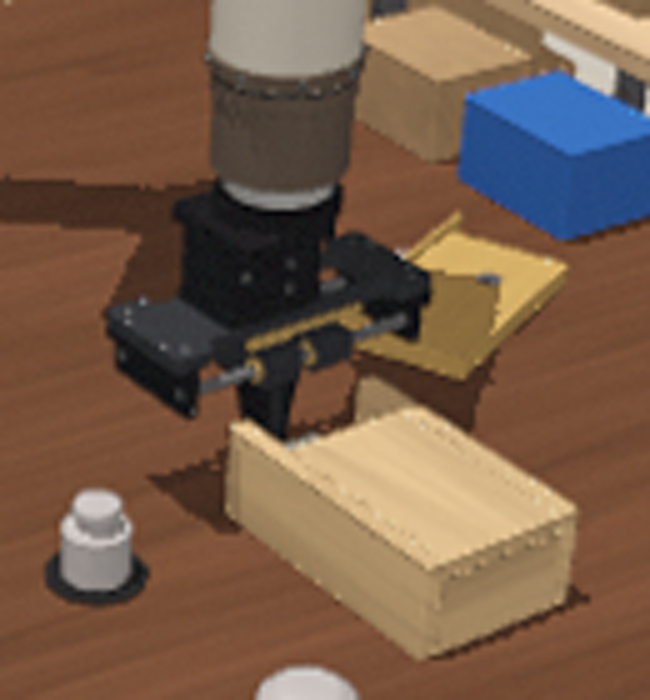

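View pics/s_tc.png

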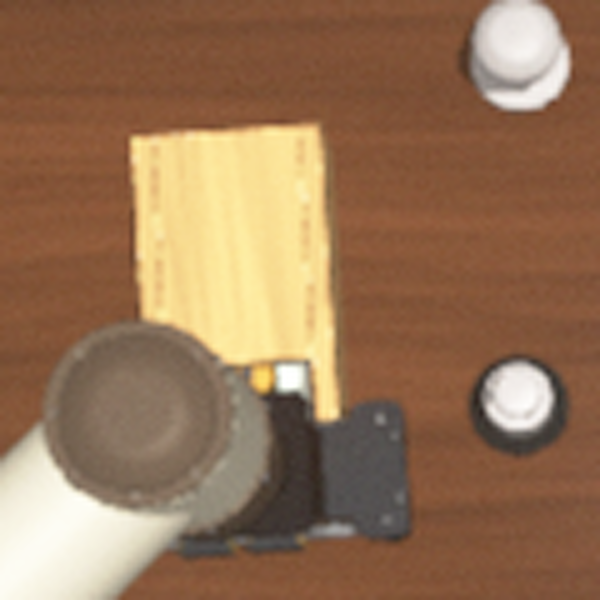

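Call:
servo_tool:
  slide:
    - [0.06, 0.003, 0]
    - [0.06, 0.003, 0]
    - [0.06, 0.003, 0]
    - [0.06, 0.003, 0]
    - [0.06, 0.003, 0]
    - [0.04, 0.002, 0]
    - [0.03, 0.002, 0]
    - [0, 0, 0]
    - [0, 0, 0]
  twist:
    - [0, 0, 0]
    - [0, 0, 0]
    - [0, 0, 0]
    - [0, 0, 0]
    - [0, 0, 0]
    - [0, 0, 0]
    - [0, 0, 0]
    - [0, 0, 0]
    - [0, 0, 0]
  gripper: [1, 1, 1, 1, 1, 1, 1, 1, 1]

```text
time_s: 72.4
tcp_pos: [0.5224, 0.2628, 0.0059]
ee_rot: [[-0.999, -0.055, 0.001], [-0.055, 0.999, 0.0], [-0.001, 0.0, -1.0]]
wrist_force: [-0.0, 0.2, -0.0]
gripper_width: 0.002
```

Call:
servo_tool:
  slide:
    - [0.02, 0.001, 0]
    - [0.02, 0.001, 0]
    - [0, 0, 0]
    - [0, 0, 0]
  twist:
    - [0, 0, 0]
    - [0, 0, 0]
    - [0, 0, 0]
    - [0, 0, 0]
  gripper: [1, 1, 1, 1]

```text
time_s: 72.9
tcp_pos: [0.5245, 0.2629, 0.0059]
ee_rot: [[-0.999, -0.055, 0.0], [-0.055, 0.999, 0.0], [-0.0, 0.0, -1.0]]
wrist_force: [-1.6, -0.0, -0.0]
gripper_width: 0.008
```

Call:
servo_tool:
  slide:
    - [0.03, 0.002, 0]
    - [0.03, 0.001, 0]
    - [0, 0, 0]
  twist:
    - [0, 0, 0]
    - [0, 0, 0]
    - [0, 0, 0]
  gripper: [1, 1, 1]

```text
time_s: 73.28
tcp_pos: [0.5274, 0.263, 0.0059]
ee_rot: [[-0.999, -0.054, -0.001], [-0.054, 0.999, -0.0], [0.001, -0.0, -1.0]]
wrist_force: [-5.2, 1.0, 1.5]
gripper_width: 0.007
```

Call:
servo_tool:
  slide:
    - [0.03, 0.002, 0]
    - [0, 0, 0]
    - [0, 0, 0]
  twist:
    - [0, 0, 0]
    - [0, 0, 0]
    - [0, 0, 0]
  gripper: [1, 1, 1]

```text
time_s: 73.65
tcp_pos: [0.5275, 0.2629, 0.0059]
ee_rot: [[-0.999, -0.054, -0.004], [-0.054, 0.999, -0.002], [0.004, -0.001, -1.0]]
wrist_force: [-10.3, 2.2, 5.1]
gripper_width: 0.007
```

Call:
servo_tool:
  slide:
    - [-0.05, -0.003, 0]
    - [-0.1, -0.006, 0]
    - [-0.2, -0.011, 0]
    - [-0.2, -0.011, 0]
    - [-0.2, -0.011, 0.1]
    - [-0.2, -0.01, 0.4]
    - [-0.3, 0, 0.5]
    - [-0.3, 0, 0.5]
    - [-0.3, 0, 0.5]
    - [-0.3, 0, 0.4]
    - [0, 0, 0.3]
    - [0, 0, 0]
  twist:
    - [0, 0, 0]
    - [0, 0, 0]
    - [0, 0, 0]
    - [0, 0, 0]
    - [0, 0, 0]
    - [0, 0, 0]
    - [0, 0, 0]
    - [0, 0, 0]
    - [0, 0, 0]
    - [0, 0, 0]
    - [0, 0, 0]
    - [0, 0, 0]
  gripper: [1, 1, 1, 1, 1, 1, 1, 1, 1, 1, 1, 1]

```text
time_s: 75.15
tcp_pos: [0.4009, 0.2607, 0.1697]
ee_rot: [[-0.998, -0.055, 0.003], [-0.055, 0.998, 0.004], [-0.003, 0.003, -1.0]]
wrist_force: [0.1, 0.6, -0.4]
gripper_width: 0.002
```

Run:
```python
from m import *
np.set_printoptions(precision=4,suppress=True)
s=cap("scene","t_sf"); crop(s,330,100,460,240,5,"t_s"); t=cap("top","t_t"); crop(t,200,110,310,200,7,"t_tc"); w=cap("wrist","t_w")
print(r.sense()["tcp_pos"])
M=np.array([.535,.2636]);d=np.array([.9985,.054]);n=np.array([-.054,.9985])
for x,y in((4,32),(4,-32)): print(((proj(t,[*(M+d*x/1e3+n*y/1e3),.016])-[200,110]+.5)*7))
```

```text
[0.4003 0.2596 0.1671]
[211.2846 548.2681]
[363.8325 536.8784]
```

View pics/t_tc.png

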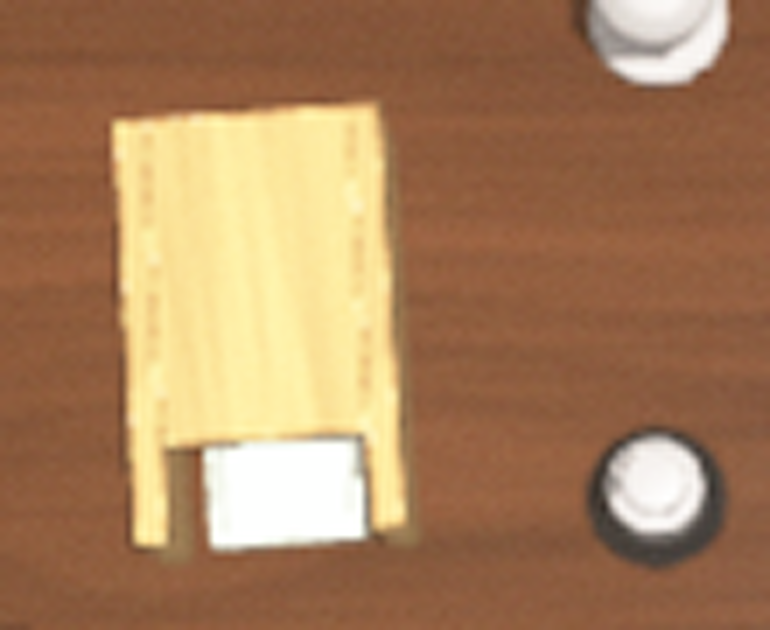

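View pics/t_sf.png

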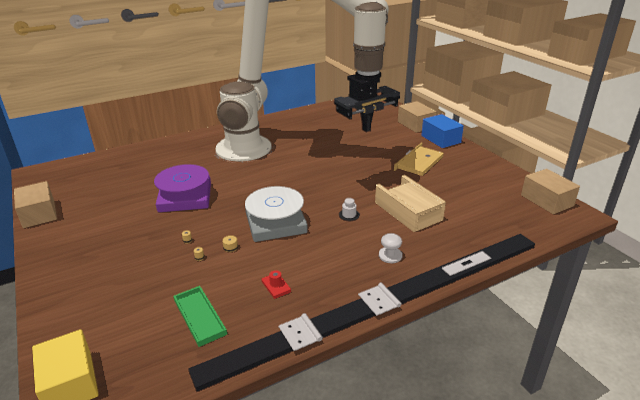

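View pics/t_w.png

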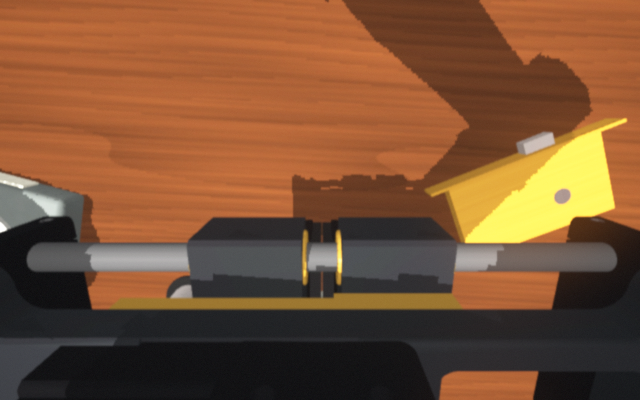

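Run:
```python
from m import *
np.set_printoptions(precision=4,suppress=True)
t=cap("top"); crop(t,280,165,310,195,20,"u_w"); s=cap("scene"); crop(s,330,190,370,225,16,"u_s")
print((proj(t,[.5553,.109,.051])-[280,165]+.5)*20,(proj(t,[.5553,.109,.003])-[280,165]+.5)*20)
```

```text
[263.4289 281.562 ] [276.5392 331.7486]
```

View pics/u_w.png

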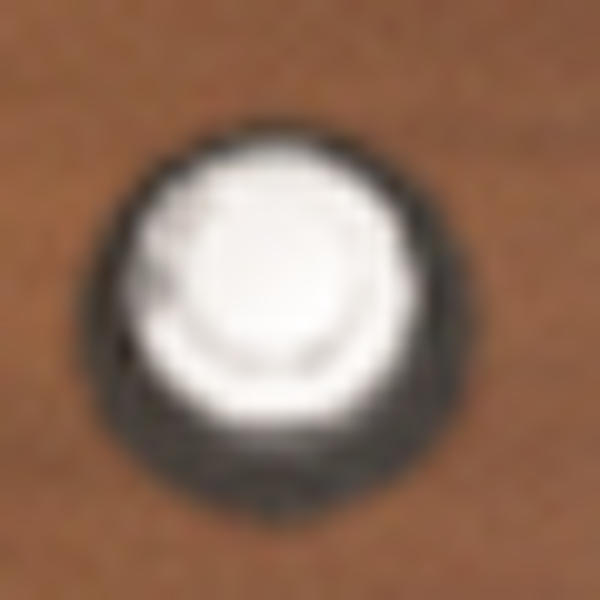

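View pics/u_s.png

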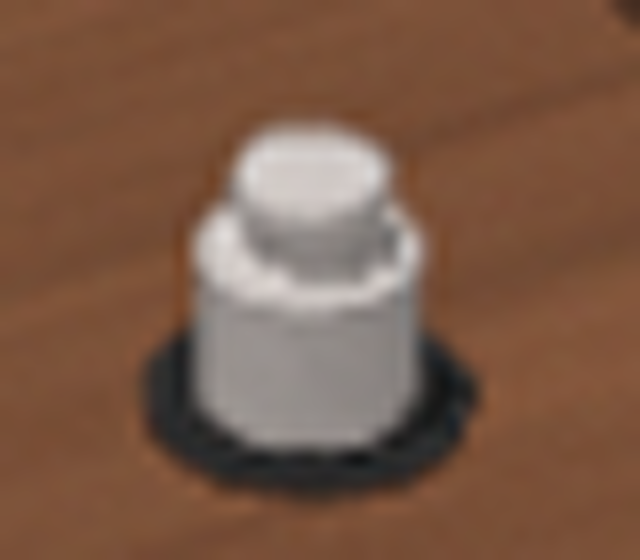

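Call:
servo_tool:
  slide:
    - [0, 0, 0]
    - [0, 0, 0]
    - [0, 0, 0]
    - [0, 0, 0]
  twist:
    - [0, 0, 0]
    - [0, 0, 0]
    - [0, 0, 0]
    - [0, 0, 0]
  gripper: [1, 1, 1, 1]

```text
time_s: 75.9
tcp_pos: [0.4009, 0.26, 0.1679]
ee_rot: [[-0.999, -0.055, -0.0], [-0.055, 0.999, -0.0], [0.0, -0.0, -1.0]]
wrist_force: [0.4, -0.6, -0.5]
gripper_width: 0.006
```

Run:
```python
from station import r
print(r.finish_job())
```

```text
the job is handed in; nothing more can be done
None
```

The job is done and handed in at about 76 s.

- **Check weight:** I stood it on the bare pan, let it settle, and returned it to its pad. The last pictures show it upright and centred to about 1 mm.
- **Tray and stops:** I set the white tray on the pan, within about 1 mm of centre, and let it settle empty. I then loaded the only two 30 mm stops present, one of which had been knocked aside and was measured again first. The two 24 mm stops and the 38 mm one still stand on the shelf.
- **Bridge:** I let the full tray settle, carried it to the bridge and pushed it in until it stopped moving at about 10 N. In the last top view its near end is within a pixel of the computed home position. The stops are hidden by the roof at the end; both were standing when last seen, just before the push.
- **Limits:** I had no direct reading of the pan; my height estimates put it at about 12 mm down at most. The lock body, drill guide and door knob look unmoved.

On the first lowering the weight was about 4 mm off centre. I lifted it and corrected this before letting go. No last check failed or disagreed.

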